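# Pack the round-topped seals and their paste tin into the gift box

## Task

Pack the customer's gift set into the long box: put the closed paste tin, right way up, in the round recess, and stand the three round-topped seal stones from the red tabletop upright in the square recesses in order of height, the shortest next to the tin and the tallest at the far end. Leave the flat-topped stones and the open tin standing where they are; the stones in the white tray are not for this set.

Things in the scene. Friction and masses are not known exactly. Their poses are not given: they have to be found in the camera images.
- gift_box: long lidless box, 335 (x) x 92 (y) x 30 mm high, walls 3-4 mm, fixed; origin: centre of its underside. On its 3 mm floor a 6 mm wooden insert (top 9 mm above the table) with four through recesses along the box's x axis, at y = 0: a round one, 60 mm diameter, at x = +98 mm; three square ones, 56 x 56 mm, at x = +14, -54, -122 mm. Recess bottom = box floor, 3 mm above the table.
- round_tall: seal stone with a rounded (domed) top, the tallest of the three: 34 (x) x 38 (y) x 112 mm high; stands loose on the table, upright, sides within about 20 degrees of the table's x and y; flat sides up to about 18 mm below the top, where the dome begins; origin at the centre of its underside, z up.
- round_middle: seal stone with a rounded (domed) top, middle height: 34 (x) x 38 (y) x 86 mm high; stands loose on the table, upright, sides within about 20 degrees of the table's x and y; flat sides up to about 18 mm below the top, where the dome begins; origin at the centre of its underside, z up.
- round_short: seal stone with a rounded (domed) top, the shortest of the three: 33 x 33 x 76 mm high; stands loose on the table, upright, sides within about 20 degrees of the table's x and y; flat sides up to about 18 mm below the top, where the dome begins; origin at the centre of its underside, z up.
- tin_closed: round seal-paste tin with its lid on: diameter 45 mm, 19 mm high, flat lid with a pale disc on top; stands loose on the table, upright; origin at the centre of its underside, z up.
- flat_wide: look-alike that stays: seal stone with a flat top, 36 x 36 x 74 mm high; stands loose on the table, upright, sides within about 20 degrees of the table's x and y; origin at the centre of its underside, z up.
- flat_dark: look-alike that stays: seal stone with a flat top, 35 x 36 x 68 mm high; stands loose on the table, upright, sides within about 20 degrees of the table's x and y; origin at the centre of its underside, z up.
- flat_small: look-alike that stays: slim seal stone with a flat top, 22 x 22 x 50 mm high; stands loose on the table, upright, sides within about 20 degrees of the table's x and y; origin at the centre of its underside, z up.
- tin_open: look-alike that stays: open round paste tin without a lid, diameter 48 mm, 12 mm high; stands loose on the table, upright; origin at the centre of its underside, z up.

How it is judged:
At the end, for the whole second after the job is handed in: Tin in the round recess; short, middle and tall round-topped stones in the square ones in that order from the tin: each within 14 mm of its recess centre, underside under 6 mm up, upright within 0.1 rad, at rest. Flat-topped stones and open tin upright, within 30 mm of their starts (x of tin_closed in the frame of gift_box between 0.084 and 0.112 m and y of tin_closed in the frame of gift_box between -0.014 and 0.014 m and z of each of tin_closed, round_short, round_middle, round_tall in the frame of gift_box below 0.006 m and angle between each of tin_closed, round_short, round_middle, round_tall, flat_wide, flat_dark, flat_small, tin_open's own z axis and vertical below 0.1 rad and linear speed of each of tin_closed, round_short, round_middle, round_tall below 0.02 m/s and angular speed of each of tin_closed, round_short, round_middle, round_tall below 0.2 rad/s and x of round_short in the frame of gift_box between 0 and 0.028 m and y of round_short in the frame of gift_box between -0.014 and 0.014 m and x of round_middle in the frame of gift_box between -0.068 and -0.04 m and y of round_middle in the frame of gift_box between -0.014 and 0.014 m and x of round_tall in the frame of gift_box between -0.136 and -0.108 m and y of round_tall in the frame of gift_box between -0.014 and 0.014 m and distance of each of flat_wide, flat_dark, flat_small, tin_open from where it was at the start of the episode below 0.03 m); the robot touches nothing.
It fails at once if flat_wide is moved more than 30 mm or knocked over (distance of flat_wide from where it was at the start of the episode above 0.03 m or angle between flat_wide's own z axis and vertical above 0.5 rad).
It fails at once if flat_dark is moved more than 30 mm or knocked over (distance of flat_dark from where it was at the start of the episode above 0.03 m or angle between flat_dark's own z axis and vertical above 0.5 rad).
It fails at once if flat_small is moved more than 30 mm or knocked over (distance of flat_small from where it was at the start of the episode above 0.03 m or angle between flat_small's own z axis and vertical above 0.5 rad).
It fails at once if tin_open is moved more than 30 mm or knocked over (distance of tin_open from where it was at the start of the episode above 0.03 m or angle between tin_open's own z axis and vertical above 0.5 rad).
It also fails if it takes over 120 s, if anything falls off the work surface, if the arm or the gripper's body presses on something with over 40 N, if the wrist force passes 120 N, or if a joint passes its speed limit or range.

## Robot

A 6-joint arm with a two-finger parallel gripper is mounted at the origin on a cart in front of the work surface, level with it; the furniture and walls round the work are solid. World frame = base frame: x ahead of the robot, y to its left, z up, the work surface at z = 0. Lengths are in m, angles in rad, forces in N, time in s.
With the tool pointing down it reaches from about 0.35 to 0.925 m from the base axis. Payload 6.4 kg.
Tool frame: the origin (TCP) lies midway between the tips of the shut fingers; the grasp point (between the pads) lies 19 mm behind it; z points along the fingers, y is the direction in which the jaws open and shut (so a half turn about z gives the same grasp; the last joint's range is limited). The gripper opens to 85 mm and grips with 20 to 120 N. Pads are 22 mm wide; open, the fingers measure 114 mm over their backs; the gripper's body (76 mm by 85 mm) begins 54 mm behind the grasp point. The pads swing forward as they close: fully open they stand 13 mm farther back than shut.
Start: joints at [1.172, 0.245, 1.558, -0, 1.339, -0.174], TCP at [0.145, 0.634, 0.231] pointing down, gripper open.
Joint ranges: [-3.13, 3.13], [-1.02, 2.26], [0.13, 2.54], [-0.95, 4.09], [0.21, 2.88], [-2.74, 2.74]. Speed limits (rad/s): [2.57, 2.57, 3.14, 3.14, 3.14, 3.14].

## Interface

Orientations are given as a unit quaternion [x, y, z, w].
In Python, from workcell import telemetry, cams, robot gives the robot as it stands.
- The arm moves only by the tool step_arm, never from a script. Its argument "targets" is a list of rows, each a list of 2 entries, a list of its own where there are three numbers: the shift along the tool's x, y, z in mm, then the turn about the tool's z in rad. In form: [[[dx, dy, dz], twist], ...]. A call has 1 to 8 rows; each row is the pose to reach, as a shift and turn from the pose measured when the call began, along the tool's axes at that moment; what a row does not reach only later rows make up. A row lasts 1/12 s, in which the tool goes at most 41.7 mm and 7.16 degrees, less where a joint would pass 70% of its speed; a pose out of reach is approached as far as the arm can. A call with a gripper value outside its range is refused whole. "claw" is the finger opening in mm, from 0 to 85.4, set as the call begins (left out, the last holds). The fingers move at their own pace and stop on an object; "force" is the grip in N (left out, the last holds). Time passes only in rows, so rows that repeat a pose let the fingers close. It gives the time, the measured TCP pose, the force and the opening at its end, in the units of the state.
- telemetry.read_state(): the state, without advancing time (a new reading comes with each control period).
- cams.snapshot(name): name is "scene" or "top" or "wrist"; returns the picture (420x560x3 uint8, red, green, blue); there is no depth.
- cams.camera_info(name): a dict with "fx", "fy", "cx", "cy" (pixels), "position" and "rotation" of the camera in the world. Camera axes: x right, y down, z forward; pixel columns grow to the right and rows downward; lengths in m; the calibration is good to about 2 mm. A picture is of the moment at which its call begins: read the wrist's pose just before it. camera_info takes no time and is no camera call; for the wrist camera it gives the pose at the moment of the call.
- robot.job_done(): hands the job in, once; it reports no verdict.
The state is a dict: "time_s": time; "joints": joint angles; "qd": joint speeds; "joint_efforts": joint torques, N m; "eef_pos": TCP position; "tcp_rot": TCP orientation; "ft_force": force on the tool from outside, world axes, zero at the start; "wrist_torque": the same for the moment, N m; "grip_width": finger opening in m.
Only numpy, scipy, OpenCV 4.12 (cv2) and the standard library are available. Lean on these libraries where they do the work, as an engineer would, in place of code of your own. Each camera call takes 0.05 s, during which the arm holds its last target.

## Working session

There is one attempt and no reset: what is moved stays moved. The work goes in short steps, Python scripts to look and compute and a tool call to move; the robot and the scene stay as the last step left them, time stands still between calls to the robot, and variables do not carry over. Pictures are saved under pics/ and viewed, and the job is handed in when it is done.

Besides the shell and the picture viewer there is one more tool, called after "Emit:" as name(argument=value, ...), one argument or row to a line, values as JSON. step_arm: Moves the arm, as the interface text tells. Its arguments: {"type":"object","properties":{"targets":{"type":"array"},"claw":{"type":"number"},"force":{"type":"number"}},"required":["targets"]}

```bash
mkdir -p pics; ls
python3 - <<'E'
from workcell import telemetry, cams
import cv2
print(telemetry.read_state())
for n in ("scene","top"):
    im=cams.snapshot(n); cv2.imwrite(f"pics/{n}0.png",im[:,:,::-1]); print(n,cams.camera_info(n))
E
```

```text
pics
{'time_s': 0.0, 'joints': array([ 1.17190315e+00,  2.45799718e-01,  1.55903731e+00, -1.55409944e-05,
        1.33867282e+00, -1.74132296e-01]), 'qd': array([ 0.00201149, -0.00045074, -0.00091143, -0.0002784 ,  0.00106959,
       -0.00014215]), 'joint_efforts': array([ 7.14001726e-05, -4.29496658e+01, -3.26138413e+01, -3.74240278e-05,
        5.22289003e-03,  7.00303442e-07]), 'eef_pos': array([0.14466493, 0.63312179, 0.23017697]), 'tcp_rot': array([ 1.12142205e-01,  9.93691706e-01, -9.21655377e-04, -2.63655435e-04]), 'ft_force': array([0.10323283, 0.02798071, 0.37590187]), 'wrist_torque': array([-0.01160532,  0.01760383, -0.02242591]), 'grip_width': 0.08535552528880518}
scene {'fx': 542.9103046820233, 'fy': 542.9103046820233, 'cx': 284.88329578085524, 'cy': 213.23078775178163, 'position': array([1.40801835, 1.00353335, 0.73980492]), 'rotation': array([ 0.33570477,  0.7901241 , -0.47626525, -0.19020416])}
top {'fx': 467.0010702586208, 'fy': 467.0010702586208, 'cx': 272.9735949239914, 'cy': 208.30597449713468, 'position': array([0.45704769, 0.11477845, 1.00765136]), 'rotation': array([ 0.70765145, -0.70636114,  0.01312955, -0.01053489])}
```

View pics/scene0.png

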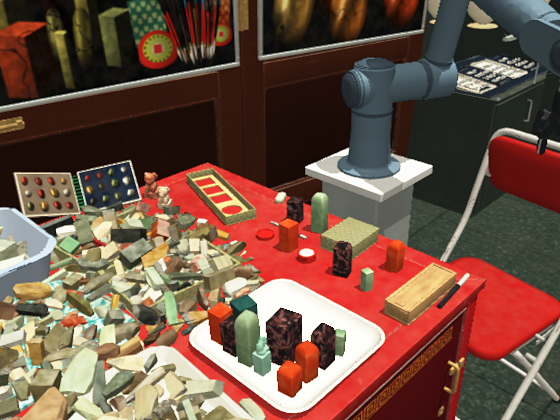

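View pics/top0.png

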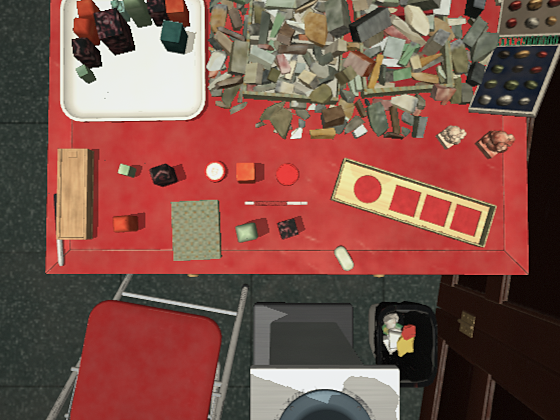

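Run:
```python
import cv2
a=cv2.imread('pics/scene0.png')[170:310,230:430]; cv2.imwrite('pics/z1.png',cv2.resize(a,None,fx=4,fy=4,interpolation=cv2.INTER_CUBIC))
a=cv2.imread('pics/top0.png')[140:270,100:310]; cv2.imwrite('pics/z2.png',cv2.resize(a,None,fx=3.8,fy=3.8,interpolation=cv2.INTER_CUBIC))
a=cv2.imread('pics/top0.png')[140:270,310:510]; cv2.imwrite('pics/z3.png',cv2.resize(a,None,fx=4,fy=4,interpolation=cv2.INTER_CUBIC))
```

```text
(no output)
```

View pics/z1.png

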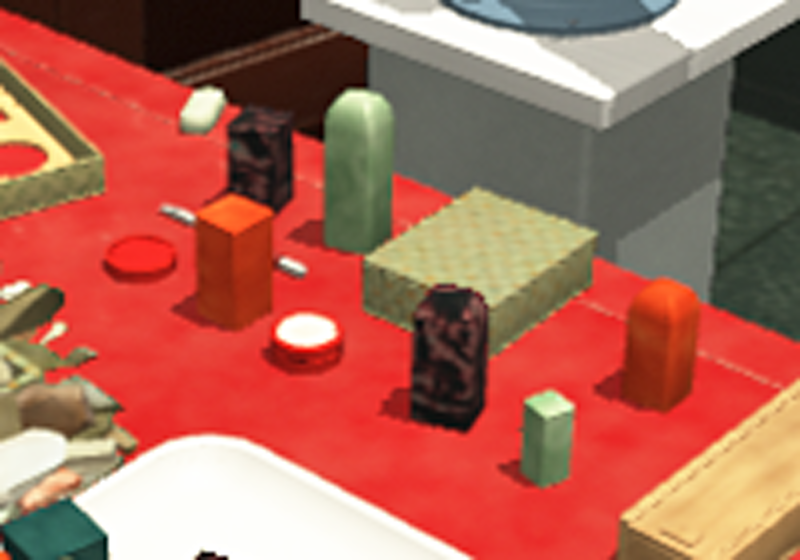

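View pics/z2.png

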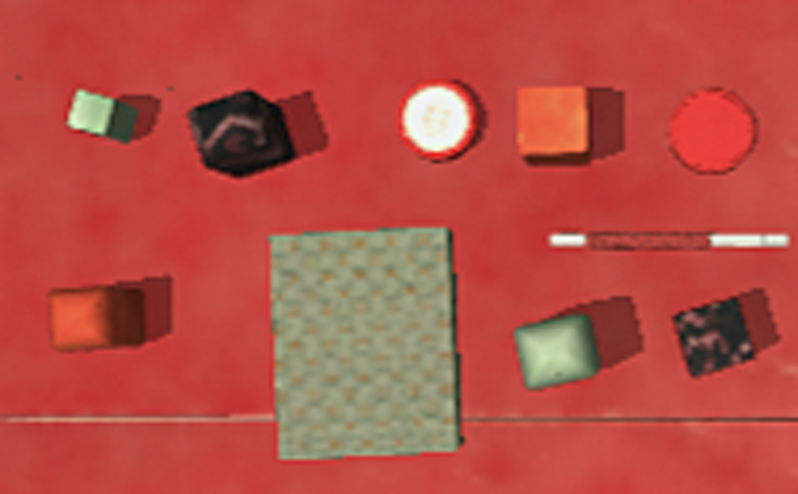

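View pics/z3.png

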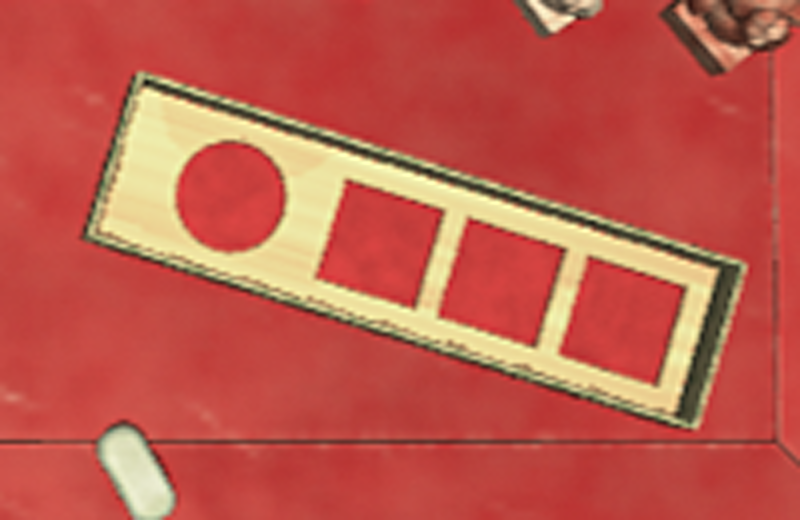

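```bash
cat > h.py <<'E'
import numpy as np, cv2
from scipy.spatial.transform import Rotation as R
from workcell import telemetry, cams
def snap(n,f):
    ci=cams.camera_info(n); im=cams.snapshot(n); cv2.imwrite('pics/'+f,im[:,:,::-1]); return ci,im
def ray(ci,uv,z):
    uv=np.atleast_2d(np.array(uv,float)); d=np.c_[(uv[:,0]-ci['cx'])/ci['fx'],(uv[:,1]-ci['cy'])/ci['fy'],np.ones(len(uv))]
    d=R.from_quat(ci['rotation']).apply(d); p=ci['position']; return p+d*((z-p[2])/d[:,2])[:,None]
def proj(ci,P):
    q=R.from_quat(ci['rotation']).inv().apply(np.atleast_2d(P)-ci['position']); return np.c_[q[:,0]/q[:,2]*ci['fx']+ci['cx'],q[:,1]/q[:,2]*ci['fy']+ci['cy']]
E
python3 - <<'E'
from h import *
ci=cams.camera_info('top'); cs=cams.camera_info('scene')
im=cv2.imread('pics/top0.png')
# box: yellow insert recess holes
hsv=cv2.cvtColor(im,cv2.COLOR_BGR2HSV)
ins=cv2.inRange(hsv,(15,60,120),(35,255,255)); ins[:, :325]=0; ins[:150]=0; ins[255:]=0
c,hi=cv2.findContours(ins,cv2.RETR_CCOMP,cv2.CHAIN_APPROX_NONE)
C=[]
for k,h in zip(c,hi[0]):
    if h[3]>=0 and cv2.contourArea(k)>300:
        m=cv2.moments(k); uv=(m['m10']/m['m00'],m['m01']/m['m00']); p=ray(ci,uv,.0075)[0]; print('hole',np.round(uv,1),cv2.contourArea(k),np.round(p,4), cv2.minAreaRect(k)); C.append(p)
C=np.array(C); C=C[np.argsort(-C[:,1])]
print(np.linalg.norm(np.diff(C[:,:2],axis=0),axis=1))
off=np.array([98,14,-54,-122])/1000
v=np.polyfit(off,C[:,:2],1); yaw=np.arctan2(v[0,1],v[0,0]); print('axis',v,'yaw',yaw)
# stones: hand outlines in z2
s=3.8
def t(pts): return np.array(pts)/s+[100,140]
O={'tall':([(514,350),(583,314),(601,366),(530,391)],.08),
'short':([(49,291),(105,287),(108,346),(52,351)],.058),
'middle':([(187,127),(245,88),(265,140),(205,170)],.07),
'tin':([(400,120),(474,120),(438,82),(438,158)],.019)}
for k,(p,z) in O.items():
    P=ray(ci,t(p),z); print(k,np.round(P.mean(0),3),'edges',np.round(np.linalg.norm(np.diff(P[[0,1,2,3,0]],axis=0),axis=1),3))
for z in (0,): 
  # scene bases z1/4+(230,170): nearest bottom corners
  for n,p in {'tall':(357,252),'short':(657,409),'middle':(461,428)}.items(): print(n,'scene base corner',np.round(ray(cs,np.array(p)/4+[230,170],0),3))
  for n,p in {'tall':(357,90),'short':(661,280),'middle':(450,287)}.items():print(n,np.array(p)/4+[230,170])
E
```

```text
hole [465.  219.7] 736.0 [ 0.4668 -0.3007  0.0075] ((464.93121337890625, 219.72938537597656), (28.064313888549805, 28.44744110107422), 16.699241638183594)
hole [434.7 210.2] 730.5 [ 0.4871 -0.2359  0.0075] ((434.6000671386719, 210.1999969482422), (28.46049690246582, 27.828041076660156), 18.43494987487793)
hole [404.6 200.6] 731.0 [ 0.5077 -0.1712  0.0075] ((404.502685546875, 200.61622619628906), (28.085203170776367, 27.938159942626953), 17.102725982666016)
hole [367.1 188.7] 648.5 [ 0.5331 -0.091   0.0075] ((367.2499694824219, 188.75), (28.284271240234375, 28.991378784179688), 45.0)
[0.08415323 0.06784236 0.06787879]
axis [[ 0.30122856  0.95283666]
 [ 0.50349866 -0.18445777]] yaw 1.2645999168659097
tall [0.438 0.164 0.08 ] edges [0.041 0.029 0.039 0.023]
short [0.457 0.42  0.058] edges [0.03  0.032 0.03  0.032]
middle [0.556 0.34  0.07 ] edges [0.037 0.03  0.035 0.025]
tin [0.568 0.234 0.019] edges [0.041 0.029 0.043 0.03 ]
tall scene base corner [[0.457 0.175 0.   ]]
short scene base corner [[0.474 0.427 0.   ]]
middle scene base corner [[0.569 0.355 0.   ]]
tall [319.25 192.5 ]
short [395.25 240.  ]
middle [342.5  241.75]
```

Run:
```python
from h import *
ci,im=snap('wrist','w0.png'); print(ci, R.from_quat(ci['rotation']).as_matrix())
```

```text
{'fx': 302.75401398518153, 'fy': 302.75401398518153, 'cx': 285.90228334300133, 'cy': 213.33207911821668, 'position': array([0.06705015, 0.65176555, 0.37198221]), 'rotation': array([0.77212088, 0.61548829, 0.0977195 , 0.12431577])} [[ 0.22325014  0.92616657  0.30393234]
 [ 0.97475887 -0.21143952 -0.0716832 ]
 [-0.00212727  0.31226402 -0.94999298]]
```

View pics/w0.png

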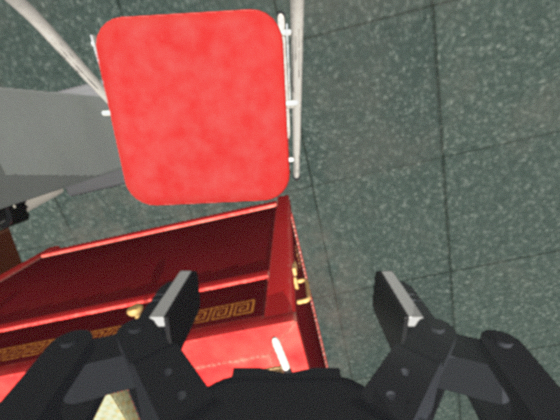

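```bash
cat >> h.py <<'E'
def go(x,y,z,yaw=None):
    s=telemetry.read_state(); p=s['eef_pos']; r=R.from_quat(s['tcp_rot']); M=r.as_matrix()
    yy=np.arctan2(M[1,1],M[0,1]); d=r.inv().apply(np.array([x,y,z])-p)*1000
    tw=0
    if yaw is not None: tw=-((yaw-yy+np.pi/2)%np.pi-np.pi/2)
    print('t %.2f tcp %s yawY %.3f grip %.1f F %s j6 %.2f tilt %.3f'%(s['time_s'],np.round(p,4),yy,s['grip_width']*1000,np.round(s['ft_force'],1),s['joints'][5],np.arccos(-M[2,2])))
    print('shift mm',np.round(d,1),'twist',round(tw,3))
E
python3 -c "
from h import *
go(.568,.234,.2,0)"
```

```text
t 0.15 tcp [0.1447 0.6332 0.2304] yawY 1.346 grip 85.8 F [ 0.2  0.2 -0.4] j6 -0.17 tilt 0.002
shift mm [-501.6 -294.8   30.7] twist 1.346
```

Emit:
step_arm(
  targets=[
    [[-502,-295,30],1.346],
    [[-502,-295,30],1.346],
    [[-502,-295,30],1.346],
    [[-502,-295,30],1.346],
    [[-502,-295,30],1.346],
    [[-502,-295,30],1.346],
    [[-502,-295,30],1.346],
    [[-502,-295,30],1.346],
  ],
)

```text
time_s: 0.82
eef_pos: [0.3878, 0.4034, 0.2136]
tcp_rot: [0.577, 0.817, -0.001, 0.0]
ft_force: [1.0, 1.7, 0.4]
grip_width: 0.0855
```

```bash
python3 -c "
from h import *
go(.568,.234,.2,0)"
```

```text
t 0.82 tcp [0.3878 0.4034 0.2136] yawY 0.340 grip 85.5 F [1.  1.7 0.4] j6 0.26 tilt 0.001
shift mm [-219.8  113.4   13.7] twist 0.34
```

Emit:
step_arm(
  targets=[
    [[-220,113,13],0.34],
    [[-220,113,13],0.34],
    [[-220,113,13],0.34],
    [[-220,113,13],0.34],
    [[-220,113,13],0.34],
    [[-220,113,13],0.34],
    [[-220,113,13],0.34],
    [[-220,113,13],0.34],
  ],
)

```text
time_s: 1.48
eef_pos: [0.5687, 0.2319, 0.2]
tcp_rot: [0.708, 0.706, -0.001, -0.0]
ft_force: [0.0, 0.3, 0.7]
grip_width: 0.0854
```

```bash
python3 -c "
from h import *
go(.568,.234,.2,0)
ci,im=snap('wrist','w1.png')
print(proj(ci,[[.568,.234,.019],[.556,.34,.086],[.438,.164,.112]]))"
```

```text
t 1.48 tcp [0.5687 0.2319 0.2   ] yawY -0.004 grip 85.4 F [0.  0.3 0.7] j6 0.21 tilt 0.002
shift mm [ 2.1 -0.7  0. ] twist -0.004
[[285.17219867 189.0274827 ]
 [268.61427954  76.17262378]
 [136.6764282  292.67850067]]
```

View pics/w1.png

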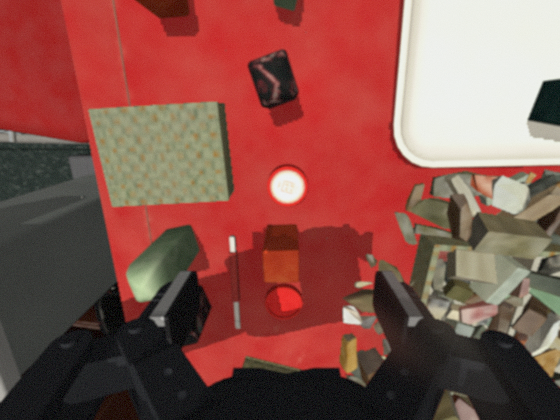

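```bash
python3 -c "
from h import *
ci=cams.camera_info('wrist')
im=cv2.imread('pics/w1.png')
m=(im.min(2)>150).astype('uint8'); m[:150]=0;m[225:]=0;m[:,:250]=0;m[:,330:]=0
u=cv2.moments(m,True); uv=(u['m10']/u['m00'],u['m01']/u['m00']); print(uv,u['m00'],ray(ci,uv,.019))
d=(im.max(2)<95).astype('uint8'); d[:30]=0; d[125:]=0; d[:,:240]=0; d[:,310:]=0
c=max(cv2.findContours(d,0,1)[0],key=cv2.contourArea); r=cv2.minAreaRect(c); b=cv2.boxPoints(r); print(r,b)
for z in (0,.068): 
  P=ray(ci,b,z); print(z,np.round(P,3),P.mean(0),np.linalg.norm(np.diff(P[[0,1,2]],axis=0),axis=1))
print(ci['position'])
go(.568,.234,.2,0)
"
```

```text
(287.1447688564477, 186.29805352798053) 822.0 [[0.56914405 0.2382806  0.019     ]]
((273.8443298339844, 79.89851379394531), (51.27833557128906, 39.86865997314453), 70.97439575195312) [[246.64082  62.15834]
 [284.33157  49.16153]
 [301.04785  97.63869]
 [263.3571  110.6355 ]]
0 [[ 0.528  0.363  0.   ]
 [ 0.566  0.375  0.   ]
 [ 0.584  0.33  -0.   ]
 [ 0.544  0.317  0.   ]] [ 5.55498813e-01  3.46215918e-01 -1.38777878e-17] [0.04025998 0.04895078]
0.068 [[0.536 0.354 0.068]
 [0.567 0.363 0.068]
 [0.581 0.326 0.068]
 [0.549 0.316 0.068]] [0.55813138 0.33982887 0.068     ] [0.03224806 0.03920936]
[0.56872749 0.31412091 0.34170098]
t 1.53 tcp [0.5677 0.2331 0.2001] yawY -0.002 grip 85.4 F [-0.1  0.3  0.1] j6 0.21 tilt 0.002
shift mm [0.9 0.3 0.1] twist -0.002
```

Emit:
step_arm(
  targets=[
    [[3,1,40],0],
    [[3,1,80],0],
    [[3,1,120],0],
    [[3,1,155],0],
    [[3,1,180],0],
    [[3,1,197],0],
    [[3,1,197],0],
    [[3,1,197],0],
  ],
  claw=65,
  force=30,
)

```text
time_s: 2.2
eef_pos: [0.5668, 0.2369, 0.0025]
tcp_rot: [0.707, 0.707, -0.002, -0.001]
ft_force: [-0.1, -0.1, 0.5]
grip_width: 0.0649
```

```bash
python3 -c "
from h import *
go(.568,.2365,.003,0)
ci,im=snap('wrist','w2.png')
snap('scene','s2.png')"
```

```text
t 2.20 tcp [0.5668 0.2369 0.0025] yawY 0.000 grip 64.9 F [-0.1 -0.1  0.5] j6 0.21 tilt 0.004
shift mm [-0.4  1.2 -0.5] twist 0.0
```

View pics/w2.png

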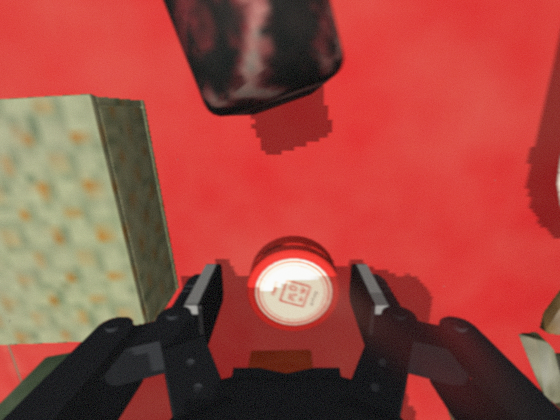

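Emit:
step_arm(
  targets=[
    [[0,0,0],0],
    [[0,0,0],0],
    [[0,0,0],0],
    [[0,0,0],0],
    [[0,0,0],0],
    [[0,0,0],0],
  ],
  claw=30,
)

```text
time_s: 2.8
eef_pos: [0.5709, 0.2377, 0.0077]
tcp_rot: [0.707, 0.707, 0.002, 0.001]
ft_force: [-2.4, 0.9, 6.6]
grip_width: 0.0431
```

```bash
python3 -c "
from h import *
go(.568,.2365,.003,0)
ci,im=snap('wrist','w3.png')"
```

```text
t 2.80 tcp [0.5709 0.2377 0.0077] yawY -0.000 grip 43.1 F [-2.4  0.9  6.6] j6 0.21 tilt 0.005
shift mm [-1.2 -2.9  4.7] twist -0.0
```

View pics/w3.png

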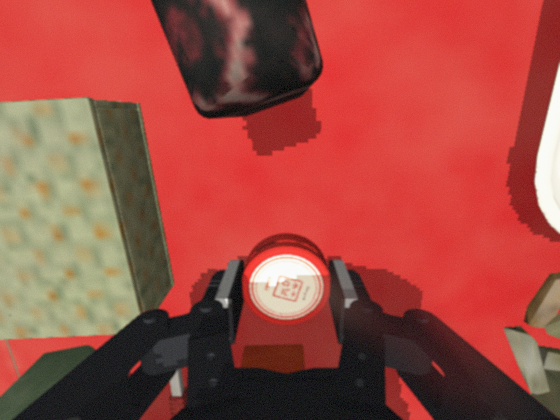

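Emit:
step_arm(
  targets=[
    [[0,0,0],0],
    [[0,0,0],0],
    [[0,0,-7],0],
    [[0,0,-7],0],
    [[0,0,-7],0],
  ],
  claw=56,
)

```text
time_s: 3.27
eef_pos: [0.5713, 0.2377, 0.0154]
tcp_rot: [0.707, 0.707, 0.003, 0.002]
ft_force: [-0.2, -0.1, -0.3]
grip_width: 0.0562
```

Emit:
step_arm(
  targets=[
    [[0,0,0],0],
    [[0,0,0],0],
    [[0,0,0],0],
    [[0,0,0],0],
    [[0,0,0],0],
    [[0,0,0],0],
  ],
  claw=30,
)

```text
time_s: 3.77
eef_pos: [0.5713, 0.2377, 0.0158]
tcp_rot: [0.707, 0.707, 0.002, 0.002]
ft_force: [-2.2, -0.7, 6.5]
grip_width: 0.0415
```

```bash
python3 -c "
from h import *
go(.568,.2365,.12,0)
ci,im=snap('wrist','w4.png')"
```

```text
t 3.77 tcp [0.5713 0.2377 0.0158] yawY -0.000 grip 41.5 F [-2.2 -0.7  6.5] j6 0.21 tilt 0.006
shift mm [  -1.1   -2.7 -104.2] twist -0.0
```

View pics/w4.png

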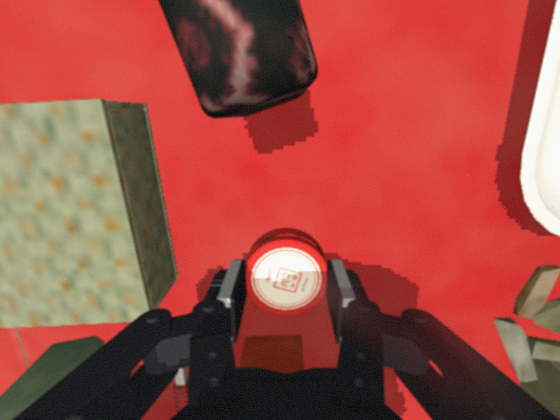

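Emit:
step_arm(
  targets=[
    [[0,0,0],0],
    [[0,0,0],0],
    [[0,0,8],0],
    [[0,0,8],0],
    [[0,0,8],0],
  ],
  claw=56,
)

```text
time_s: 4.23
eef_pos: [0.5705, 0.2375, 0.0066]
tcp_rot: [0.707, 0.707, 0.001, 0.001]
ft_force: [-0.6, 0.6, -0.1]
grip_width: 0.0562
```

Emit:
step_arm(
  targets=[
    [[0,0,0],0],
    [[0,0,0],0],
    [[0,0,0],0],
    [[0,0,0],0],
    [[0,0,0],0],
    [[0,0,-20],0],
    [[0,0,-40],0],
    [[0,0,-40],0],
  ],
  claw=30,
  force=40,
)

```text
time_s: 4.9
eef_pos: [0.5729, 0.2382, 0.0504]
tcp_rot: [0.707, 0.707, 0.004, 0.003]
ft_force: [0.4, -0.0, 0.2]
grip_width: 0.0431
```

```bash
python3 -c "
from h import *
go(.568,.2365,.12,0)
ci,im=snap('wrist','w5.png')
snap('scene','s5.png')
a=cv2.imread('pics/s5.png')[170:310,230:430]; cv2.imwrite('pics/s5z.png',cv2.resize(a,None,fx=4,fy=4))"
```

```text
t 4.90 tcp [0.5729 0.2382 0.0504] yawY -0.000 grip 43.1 F [ 0.4 -0.   0.2] j6 0.21 tilt 0.010
shift mm [ -1.5  -4.2 -69.6] twist -0.0
```

View pics/w5.png

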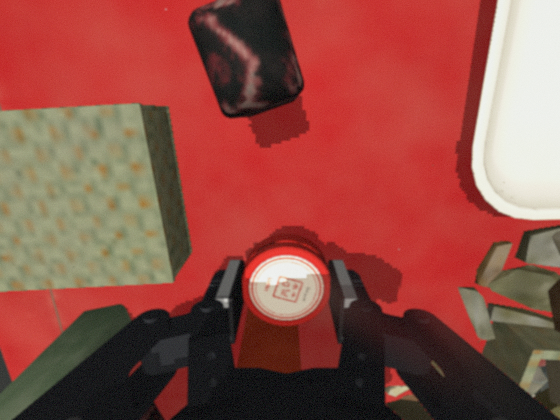

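View pics/s5z.png

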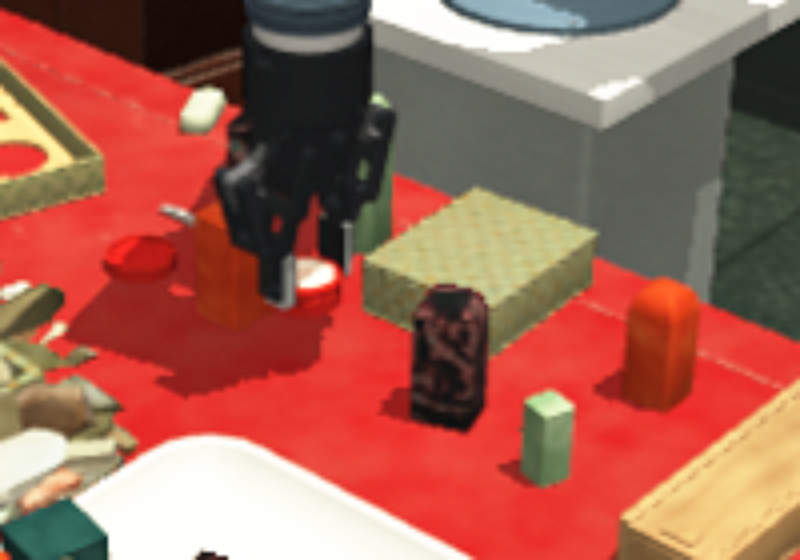

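```bash
python3 -c "
from h import *
go(.533,-.091,.15,1.265)"
```

```text
t 5.00 tcp [0.5708 0.2376 0.0471] yawY -0.000 grip 42.9 F [-0.  -0.3 -0.9] j6 0.21 tilt 0.005
shift mm [-328.5  -37.2 -103.4] twist -1.265
```

Emit:
step_arm(
  targets=[
    [[0,0,-40],0],
    [[0,0,-80],0],
    [[0,0,-103],0],
    [[-35,-4,-103],-0.12],
    [[-70,-8,-103],-0.24],
    [[-105,-12,-103],-0.36],
    [[-140,-16,-103],-0.48],
    [[-175,-20,-103],-0.6],
  ],
)

```text
time_s: 5.67
eef_pos: [0.5488, 0.0614, 0.1481]
tcp_rot: [0.464, 0.886, 0.001, 0.001]
ft_force: [0.9, 0.1, -0.0]
grip_width: 0.0433
```

```bash
python3 -c "
from h import *
go(.533,-.091,.15,1.265)"
```

```text
t 5.67 tcp [0.5488 0.0614 0.1481] yawY 0.605 grip 43.3 F [ 0.9  0.1 -0. ] j6 -0.70 tilt 0.003
shift mm [-116.4  -99.7   -2.1] twist -0.66
```

Emit:
step_arm(
  targets=[
    [[-116,-100,-2],-0.66],
    [[-116,-100,-2],-0.66],
    [[-116,-100,-2],-0.66],
    [[-116,-100,-2],-0.66],
    [[-116,-100,-2],-0.66],
    [[-116,-100,-2],-0.66],
    [[-116,-100,-2],-0.66],
  ],
)

```text
time_s: 6.25
eef_pos: [0.5315, -0.0915, 0.1483]
tcp_rot: [0.152, 0.988, 0.001, -0.0]
ft_force: [0.1, 0.2, -0.6]
grip_width: 0.0432
```

```bash
python3 -c "
from h import *
go(.533,-.091,.06,1.265)
ci,im=snap('wrist','w6.png')
print(proj(ci,[.533,-.091,.009]))"
```

```text
t 6.25 tcp [ 0.5315 -0.0915  0.1483] yawY 1.265 grip 43.2 F [ 0.1  0.2 -0.6] j6 -1.65 tilt 0.002
shift mm [-1.4  0.7 88.3] twist -0.0
[[286.0931278 202.383542 ]]
```

View pics/w6.png

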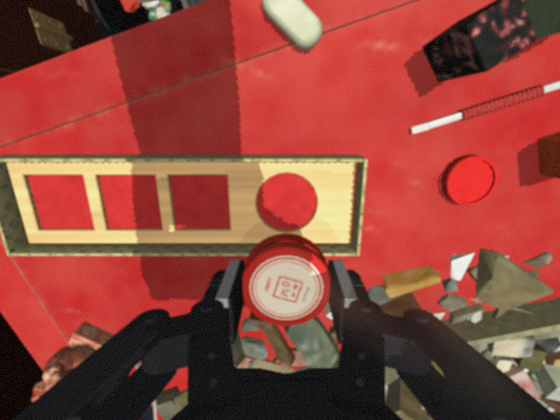

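```bash
python3 -c "
from h import *
ci=cams.camera_info('wrist')
print(ray(ci,[[287.5,288.5]],.160), ray(ci,[[287,201.5]],.008))"
```

```text
[[ 0.53386527 -0.09026231  0.16      ]] [[ 0.53292646 -0.08943096  0.008     ]]
```

Emit:
step_arm(
  targets=[
    [[0,0,40],0],
    [[0,0,75],0],
    [[0,0,105],0],
    [[0,0,125],0],
    [[0,0,135],0],
    [[0,0,137],0],
    [[0,0,137],0],
    [[0,0,137],0],
  ],
)

```text
time_s: 6.97
eef_pos: [0.5327, -0.0908, 0.0126]
tcp_rot: [0.154, 0.988, 0.001, 0.001]
ft_force: [-0.3, -0.7, -0.1]
grip_width: 0.043
```

```bash
python3 -c "
from h import *
go(.533,-.091,.01,1.265)
ci,im=snap('wrist','w7.png')"
```

```text
t 6.97 tcp [ 0.5327 -0.0908  0.0126] yawY 1.262 grip 43.0 F [-0.3 -0.7 -0.1] j6 -1.64 tilt 0.002
shift mm [-0.3 -0.1  2.6] twist -0.003
```

View pics/w7.png

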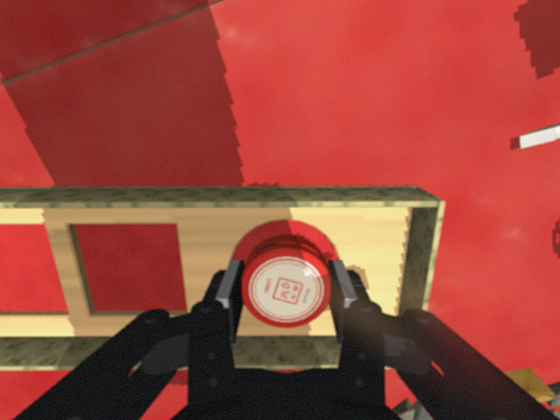

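Tin centred over the round recess (≈(288,265)), no contact; lower 2 mm, release and lift.

Emit:
step_arm(
  targets=[
    [[0,0,2],0],
    [[0,0,2],0],
    [[0,0,2],0],
  ],
)

```text
time_s: 7.27
eef_pos: [0.5335, -0.0911, 0.0117]
tcp_rot: [0.154, 0.988, 0.001, 0.002]
ft_force: [0.0, -0.6, -0.9]
grip_width: 0.0428
```

Emit:
step_arm(
  targets=[
    [[0,0,0],0],
    [[0,0,0],0],
    [[0,0,0],0],
    [[0,0,-20],0],
    [[0,0,-60],0],
    [[0,0,-100],0],
    [[0,0,-140],0],
    [[0,0,-170],0],
  ],
  claw=56,
)

```text
time_s: 7.93
eef_pos: [0.5336, -0.0915, 0.1854]
tcp_rot: [0.154, 0.988, 0.0, 0.004]
ft_force: [1.0, -0.4, -0.7]
grip_width: 0.0555
```

```bash
python3 -c "
from h import *
go(.457,.42,.22,0)
ci,im=snap('wrist','w8.png')"
```

```text
t 7.93 tcp [ 0.5336 -0.0915  0.1854] yawY 1.262 grip 55.5 F [ 1.  -0.4 -0.7] j6 -1.64 tilt 0.008
shift mm [228.1 464.1 -35.6] twist 1.262
```

View pics/w8.png

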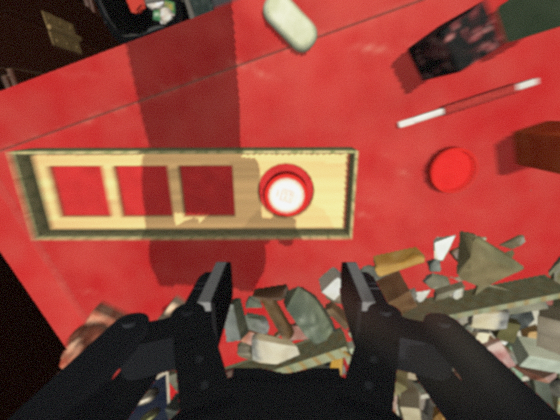

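Emit:
step_arm(
  targets=[
    [[228,464,-25],1.262],
    [[228,464,-25],1.262],
    [[228,464,-25],1.262],
    [[228,464,-25],1.262],
    [[228,464,-25],1.262],
    [[228,464,-25],1.262],
    [[228,464,-25],1.262],
    [[228,464,-25],1.262],
  ],
)

```text
time_s: 8.65
eef_pos: [0.4907, 0.2068, 0.1998]
tcp_rot: [0.57, 0.822, 0.003, 0.006]
ft_force: [0.1, 0.4, -0.2]
grip_width: 0.0559
```

```bash
python3 -c "
from h import *
go(.457,.41,.21,0)"
```

```text
t 8.65 tcp [0.4907 0.2068 0.1998] yawY 0.357 grip 55.9 F [ 0.1  0.4 -0.2] j6 -0.17 tilt 0.014
shift mm [202.1  39.6 -11. ] twist 0.357
```

Emit:
step_arm(
  targets=[
    [[202,40,-10],0.357],
    [[202,40,-10],0.357],
    [[202,40,-10],0.357],
    [[202,40,-10],0.357],
    [[202,40,-10],0.357],
    [[202,40,-10],0.357],
    [[202,40,-10],0.357],
    [[202,40,-10],0.357],
  ],
  claw=62,
)

```text
time_s: 9.32
eef_pos: [0.457, 0.41, 0.2083]
tcp_rot: [0.707, 0.708, 0.004, 0.006]
ft_force: [1.2, 0.2, 0.2]
grip_width: 0.0618
```

```bash
python3 -c "
from h import *
go(.457,.42,.15,0)
ci,im=snap('wrist','w9.png')
print(proj(ci,[[.457,.42,.058],[.558,.34,.068]]),ci['position'])"
```

```text
t 9.32 tcp [0.457  0.41   0.2083] yawY 0.002 grip 61.8 F [1.2 0.2 0.2] j6 0.55 tilt 0.014
shift mm [10.1 -0.8 58.3] twist 0.002
[[283.35835131 188.46717749]
 [380.14735553 265.17708788]] [0.45565615 0.49125468 0.34980497]
```

View pics/w9.png

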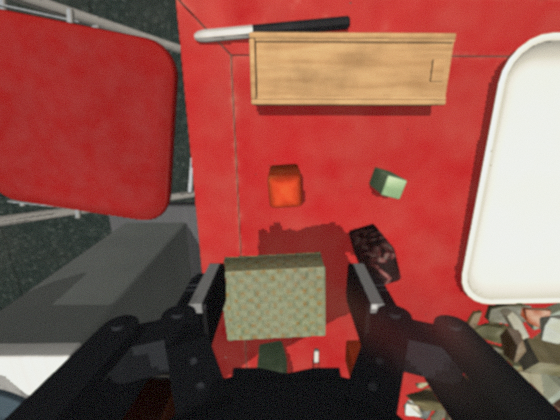

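```bash
python3 -c "
from h import *
ci=cams.camera_info('wrist')
im=cv2.imread('pics/w9.png')
a=im[150:225,250:320]; cv2.imwrite('pics/w9z.png',cv2.resize(a,None,fx=8,fy=8))
"
```

```text
(no output)
```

View pics/w9z.png

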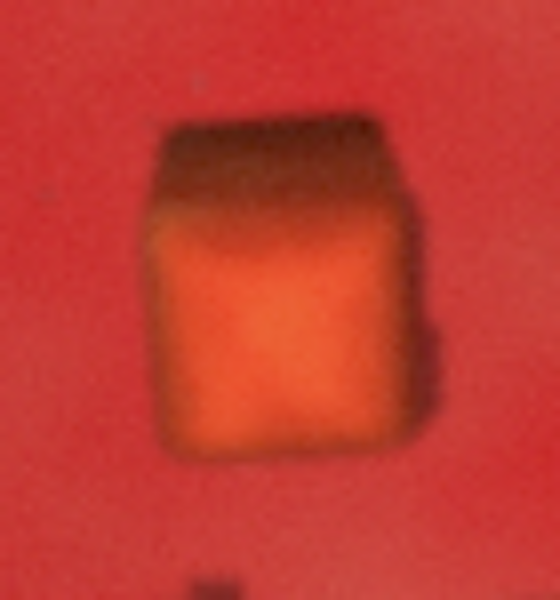

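```bash
python3 -c "
from h import *
ci=cams.camera_info('wrist')
t=lambda p:np.array(p)/8+[250,150]-.06
A=ray(ci,t([(163,125),(380,115)]),0);B=ray(ci,t([(165,458),(412,446),(152,212),(405,205)]),.056)
print(A,B,B.mean(0))
A=A.mean(0); print('from base',A+[0.047*.0165,-.0165,0])
go(.457,.42,.15,0.047)
"
```

```text
[[0.44255425 0.43224753 0.        ]
 [0.47392308 0.43362154 0.        ]] [[0.44428001 0.3992394  0.056     ]
 [0.47563108 0.40070238 0.056     ]
 [0.44319675 0.43087043 0.056     ]
 [0.4742744  0.43165435 0.056     ]] [0.45934556 0.41561664 0.056     ]
from base [0.45901417 0.41643454 0.        ]
t 9.37 tcp [0.4574 0.4092 0.2084] yawY 0.000 grip 62.5 F [ 0.3 -0.4  0.3] j6 0.55 tilt 0.014
shift mm [10.9 -1.1 58.3] twist -0.047
```

```bash
python3 -c "
from h import *
go(.459,.416,.022,0.047)
"
```

```text
t 9.37 tcp [0.4574 0.4092 0.2084] yawY 0.000 grip 62.5 F [ 0.3 -0.4  0.3] j6 0.55 tilt 0.014
shift mm [  7.3  -0.9 186.4] twist -0.047
```

Emit:
step_arm(
  targets=[
    [[7,0,30],-0.047],
    [[7,0,65],-0.047],
    [[7,0,100],-0.047],
    [[7,-1,135],-0.047],
    [[7,-1,165],-0.047],
    [[7,-1,186],-0.047],
    [[7,-1,186],-0.047],
    [[7,-1,186],-0.047],
  ],
)

```text
time_s: 10.03
eef_pos: [0.4587, 0.4138, 0.0215]
tcp_rot: [0.691, 0.723, 0.002, 0.006]
ft_force: [1.4, 0.2, 0.8]
grip_width: 0.0622
```

```bash
python3 -c "
from h import *
go(.459,.416,.022,0.047)
ci,im=snap('wrist','w10.png')
"
```

```text
t 10.03 tcp [0.4587 0.4138 0.0215] yawY 0.045 grip 62.2 F [1.4 0.2 0.8] j6 0.52 tilt 0.012
shift mm [ 2.2  0.4 -0.5] twist -0.002
```

View pics/w10.png

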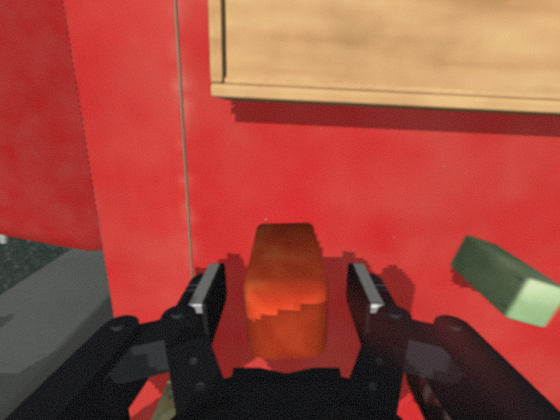

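Stone centred between fingers (≈(286,290)). Close and lift.

Emit:
step_arm(
  targets=[
    [[1,0,0],0],
    [[2,0,0],0],
    [[2,0,0],0],
    [[2,0,0],0],
    [[2,0,0],0],
    [[2,0,0],0],
    [[2,0,0],0],
  ],
  claw=20,
  force=40,
)

```text
time_s: 10.67
eef_pos: [0.461, 0.4179, 0.0261]
tcp_rot: [0.691, 0.723, 0.006, 0.006]
ft_force: [-2.8, -0.8, 6.0]
grip_width: 0.0325
```

```bash
python3 -c "
from h import *
go(.459,.416,.18)
"
```

```text
t 10.67 tcp [0.461  0.4179 0.0261] yawY 0.046 grip 32.5 F [-2.8 -0.8  6. ] j6 0.52 tilt 0.017
shift mm [  -2.     0.5 -153.9] twist 0
```

Emit:
step_arm(
  targets=[
    [[0,0,-30],0],
    [[0,0,-70],0],
    [[0,0,-110],0],
    [[0,0,-150],0],
    [[0,0,-165],0],
  ],
)

```text
time_s: 11.08
eef_pos: [0.4607, 0.4198, 0.1993]
tcp_rot: [0.691, 0.723, 0.011, 0.008]
ft_force: [0.9, 0.2, -1.3]
grip_width: 0.0324
```

```bash
python3 -c "
from h import *
go(.5077,-.1712,.19,-.306)
snap('wrist','w11.png')
"
```

```text
t 11.08 tcp [0.4607 0.4198 0.1993] yawY 0.046 grip 32.4 F [ 0.9  0.2 -1.3] j6 0.52 tilt 0.028
shift mm [-592.6   19.5    7.2] twist 0.352
```

View pics/w11.png

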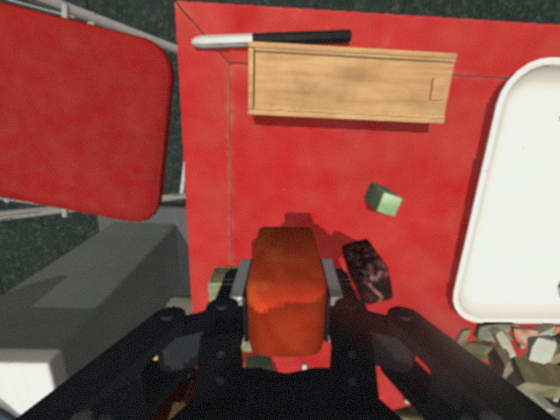

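Emit:
step_arm(
  targets=[
    [[-40,1,5],0.05],
    [[-80,3,5],0.1],
    [[-120,4,5],0.15],
    [[-160,5,5],0.2],
    [[-200,7,5],0.25],
    [[-240,8,5],0.3],
    [[-280,9,5],0.35],
    [[-320,11,5],0.352],
  ],
)

```text
time_s: 11.8
eef_pos: [0.4862, 0.0995, 0.1932]
tcp_rot: [0.807, 0.591, 0.013, 0.006]
ft_force: [1.0, -0.8, -2.3]
grip_width: 0.0326
```

```bash
python3 -c "
from h import *
go(.5077,-.1712,.19,-.306)
"
```

```text
t 11.80 tcp [0.4862 0.0995 0.1932] yawY -0.307 grip 32.6 F [ 1.  -0.8 -2.3] j6 0.27 tilt 0.029
shift mm [-251.6  102.2    1.9] twist -0.001
```

Emit:
step_arm(
  targets=[
    [[-38,15,0],0],
    [[-76,30,0],0],
    [[-114,46,0],0],
    [[-152,61,0],0],
    [[-190,77,0],0],
    [[-225,91,0],0],
    [[-252,102,2],0],
    [[-252,102,2],0],
  ],
)

```text
time_s: 12.47
eef_pos: [0.5069, -0.1761, 0.189]
tcp_rot: [0.808, 0.588, 0.013, 0.006]
ft_force: [-0.2, 0.0, -1.3]
grip_width: 0.0322
```

```bash
python3 -c "
from h import *
go(.5077,-.1712,.19,-.306)
ci,_=snap('wrist','w12.png')
print(proj(ci,[[.5077,-.1712,.008]]))
M=R.from_quat(telemetry.read_state()['tcp_rot']).as_matrix(); print(M)
"
```

```text
t 12.47 tcp [ 0.5069 -0.1761  0.189 ] yawY -0.312 grip 32.2 F [-0.2  0.  -1.3] j6 -0.25 tilt 0.028
shift mm [ 5.  -0.8 -0.9] twist -0.006
[[280.84101151 188.9882694 ]]
[[ 0.30591329  0.95167694  0.02698251]
 [ 0.95193406 -0.30620998  0.00754934]
 [ 0.01544684  0.02337613 -0.9996074 ]]
```

View pics/w12.png

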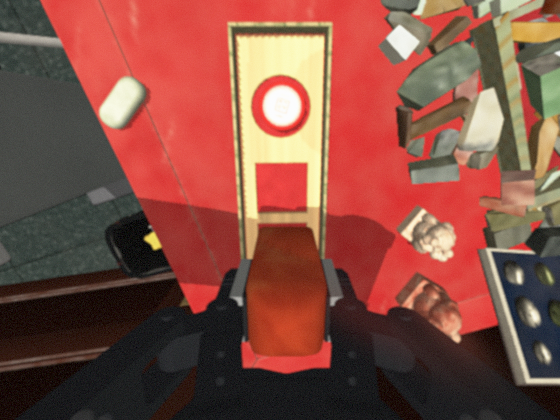

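```bash
python3 -c "
from h import *
go(.508,-.1695,.19,-.306)
go(.508,-.1695,.060,-.306)
go(.508,-.1695,.031,-.306)
"
```

```text
t 12.52 tcp [ 0.5067 -0.1737  0.1888] yawY -0.311 grip 32.4 F [ 0.1  1.3 -2.6] j6 -0.25 tilt 0.028
shift mm [ 4.4  0.  -1.1] twist -0.005
t 12.52 tcp [ 0.5067 -0.1737  0.1888] yawY -0.311 grip 32.4 F [ 0.1  1.3 -2.6] j6 -0.25 tilt 0.028
shift mm [  2.4  -3.  128.8] twist -0.005
t 12.52 tcp [ 0.5067 -0.1737  0.1888] yawY -0.311 grip 32.4 F [ 0.1  1.3 -2.6] j6 -0.25 tilt 0.028
shift mm [  1.9  -3.7 157.8] twist -0.005
```

Emit:
step_arm(
  targets=[
    [[4,0,20],0],
    [[4,-1,55],0],
    [[3,-2,90],0],
    [[2,-3,115],0],
    [[2,-3,128],0],
    [[2,-3,128],0],
    [[2,-3,128],0],
  ],
)

```text
time_s: 13.1
eef_pos: [0.5072, -0.1685, 0.06]
tcp_rot: [0.808, 0.589, 0.013, 0.004]
ft_force: [-1.0, 0.1, -1.5]
grip_width: 0.0323
```

```bash
python3 -c "
from h import *
go(.508,-.1695,.031,-.306)
ci,_=snap('wrist','w13.png')
"
```

```text
t 13.10 tcp [ 0.5072 -0.1685  0.06  ] yawY -0.310 grip 32.3 F [-1.   0.1 -1.5] j6 -0.25 tilt 0.027
shift mm [-1.2  0.5 29. ] twist -0.004
```

View pics/w13.png

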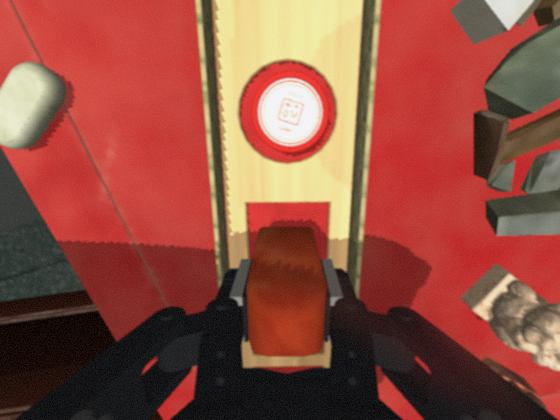

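Emit:
step_arm(
  targets=[
    [[-1,0,12],0],
    [[-1,0,22],0],
    [[-1,0,29],0],
    [[-1,0,29],0],
    [[-1,0,29],0],
  ],
)

```text
time_s: 13.57
eef_pos: [0.5083, -0.1698, 0.0317]
tcp_rot: [0.808, 0.589, 0.013, 0.005]
ft_force: [-0.4, -0.3, -2.2]
grip_width: 0.0322
```

```bash
python3 -c "
from h import *
go(.508,-.1695,.031,-.306)
ci,_=snap('wrist','w14.png')
"
```

```text
t 13.57 tcp [ 0.5083 -0.1698  0.0317] yawY -0.310 grip 32.2 F [-0.4 -0.3 -2.2] j6 -0.25 tilt 0.028
shift mm [ 0.2 -0.4  0.7] twist -0.004
```

View pics/w14.png

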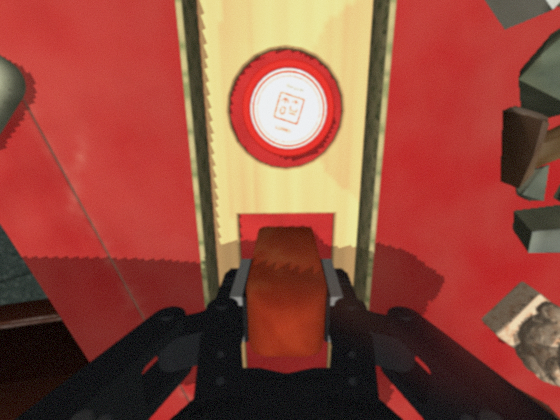

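Emit:
step_arm(
  targets=[
    [[0,0,2],0],
    [[0,0,3],0],
    [[0,0,3],0],
  ],
)

```text
time_s: 13.87
eef_pos: [0.5091, -0.1702, 0.0295]
tcp_rot: [0.808, 0.589, 0.013, 0.005]
ft_force: [0.2, 0.4, -1.9]
grip_width: 0.032
```

Emit:
step_arm(
  targets=[
    [[0,0,2],0],
    [[0,0,2],0],
    [[0,0,2],0],
  ],
)

```text
time_s: 14.12
eef_pos: [0.5093, -0.1702, 0.0292]
tcp_rot: [0.808, 0.589, 0.013, 0.005]
ft_force: [-5.8, 2.7, 12.0]
grip_width: 0.0325
```

Contact with the floor (12 N). Release a little and lift clear.

Emit:
step_arm(
  targets=[
    [[0,0,0],0],
    [[0,0,0],0],
    [[0,0,0],0],
    [[0,0,0],0],
  ],
  claw=46,
)

```text
time_s: 14.45
eef_pos: [0.5094, -0.1703, 0.0293]
tcp_rot: [0.808, 0.589, 0.013, 0.005]
ft_force: [-0.1, 0.1, 1.4]
grip_width: 0.0459
```

Emit:
step_arm(
  targets=[
    [[0,0,-25],0],
    [[0,0,-60],0],
    [[0,0,-100],0],
    [[0,0,-140],0],
    [[0,0,-160],0],
    [[0,0,-160],0],
  ],
)

```text
time_s: 14.95
eef_pos: [0.5081, -0.1734, 0.1956]
tcp_rot: [0.808, 0.589, 0.015, 0.01]
ft_force: [-0.1, -0.6, 0.2]
grip_width: 0.0457
```

```bash
python3 -c "
from h import *
go(.558,.33,.2,.3)
ci,_=snap('wrist','w15.png')
"
```

```text
t 14.95 tcp [ 0.5081 -0.1734  0.1956] yawY -0.310 grip 45.7 F [-0.1 -0.6  0.2] j6 -0.25 tilt 0.037
shift mm [ 494.7 -105.9   -1.8] twist -0.61
```

View pics/w15.png

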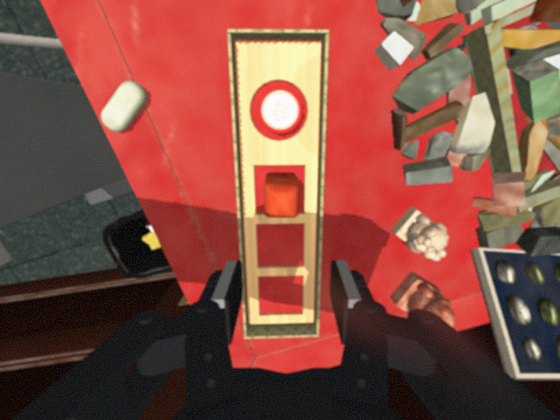

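```bash
python3 -c "
from h import *
go(.558,.33,.2,.3)
"
```

```text
t 15.00 tcp [ 0.5067 -0.1725  0.1924] yawY -0.310 grip 46.2 F [-1.  -0.5  0.4] j6 -0.25 tilt 0.033
shift mm [ 494.3 -104.2   -3.9] twist -0.61
```

Emit:
step_arm(
  targets=[
    [[494,-104,-4],-0.61],
    [[494,-104,-4],-0.61],
    [[494,-104,-4],-0.61],
    [[494,-104,-4],-0.61],
    [[494,-104,-4],-0.61],
    [[494,-104,-4],-0.61],
    [[494,-104,-4],-0.61],
    [[494,-104,-4],-0.61],
  ],
  claw=60,
)

```text
time_s: 15.67
eef_pos: [0.5388, 0.1619, 0.1942]
tcp_rot: [0.593, 0.805, 0.01, 0.011]
ft_force: [0.5, -0.1, -0.5]
grip_width: 0.0602
```

```bash
python3 -c "
from h import *
go(.558,.33,.2,.3)
"
```

```text
t 15.67 tcp [0.5388 0.1619 0.1942] yawY 0.300 grip 60.2 F [ 0.5 -0.1 -0.5] j6 -0.21 tilt 0.029
shift mm [154.9  68.2  -4.7] twist 0.0
```

Emit:
step_arm(
  targets=[
    [[38,17,-4],0],
    [[76,33,-4],0],
    [[114,50,-4],0],
    [[155,68,-4],0],
    [[155,68,-4],0],
    [[155,68,-4],0],
    [[155,68,-4],0],
  ],
)

```text
time_s: 16.25
eef_pos: [0.5568, 0.3297, 0.1971]
tcp_rot: [0.593, 0.805, 0.009, 0.01]
ft_force: [0.2, -0.9, -0.0]
grip_width: 0.0601
```

```bash
python3 -c "
from h import *
go(.558,.34,.03,.3)
ci,im=snap('wrist','w16.png')
print(proj(ci,[.558,.34,.068]))
a=im[120:290,200:380,::-1]; cv2.imwrite('pics/w16z.png',cv2.resize(a,None,fx=4,fy=3.5))
"
```

```text
t 16.25 tcp [0.5568 0.3297 0.1971] yawY 0.301 grip 60.1 F [ 0.2 -0.9 -0. ] j6 0.06 tilt 0.026
shift mm [ 1.050e+01 -1.000e-01  1.671e+02] twist 0.001
[[286.30909612 193.83526647]]
```

View pics/w16.png

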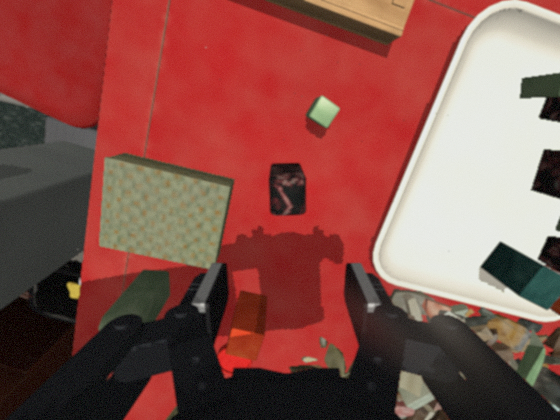

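View pics/w16z.png

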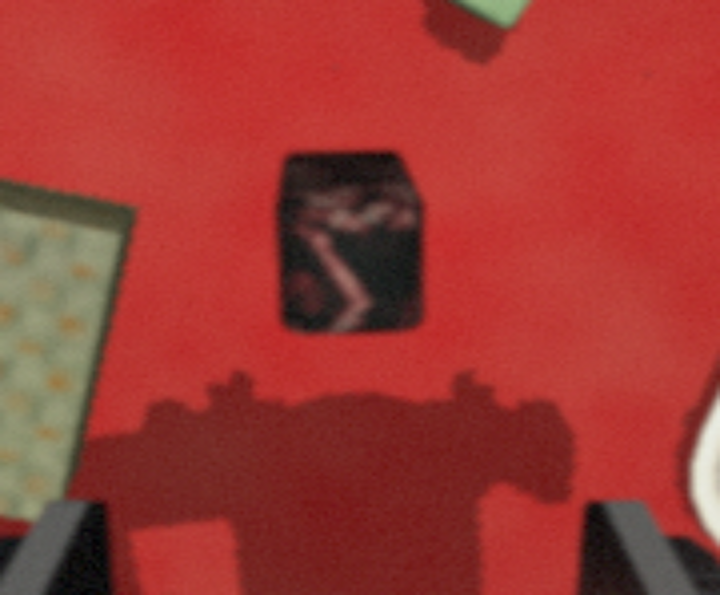

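```bash
python3 -c "
from h import *
ci=cams.camera_info('wrist')
t=lambda p:np.array(p)/[4,3.5]+[200,120]
n=ray(ci,t([(350,331)]),.066)[0]; f=ray(ci,t([(343,152)]),0)[0]; w=ray(ci,t([(279,270),(424,270)]),.066)
u=np.array([-np.sin(.3),np.cos(.3),0])
print('near',n,'far base',f,'w',np.linalg.norm(w[1]-w[0]),'wmid',w.mean(0),'from near',n+.019*u,'from far',f-.019*u)
go(.558,.34,.03,.3)
"
```

```text
near [0.56576084 0.31958978 0.066     ] far base [0.55454352 0.35586942 0.        ] w 0.033878345595154936 wmid [0.56102409 0.33612318 0.066     ] from near [0.56014595 0.33774117 0.066     ] from far [0.56015841 0.33771802 0.        ]
t 16.30 tcp [0.5572 0.3289 0.1976] yawY 0.300 grip 60.1 F [ 0.5  0.2 -0.3] j6 0.06 tilt 0.027
shift mm [ 11.3  -0.3 167.6] twist -0.0
```

```bash
python3 -c "
from h import *
go(.560,.338,.1,.3)
go(.560,.338,.03,.3)
"
```

```text
t 16.30 tcp [0.5572 0.3289 0.1976] yawY 0.300 grip 60.1 F [ 0.5  0.2 -0.3] j6 0.06 tilt 0.027
shift mm [ 8.4  2.8 97.6] twist -0.0
t 16.30 tcp [0.5572 0.3289 0.1976] yawY 0.300 grip 60.1 F [ 0.5  0.2 -0.3] j6 0.06 tilt 0.027
shift mm [  8.8   1.  167.6] twist -0.0
```

Emit:
step_arm(
  targets=[
    [[8,3,35],0],
    [[8,3,70],0],
    [[8,2,105],0],
    [[9,1,135],0],
    [[9,1,155],0],
    [[9,1,167],0],
    [[9,1,167],0],
    [[9,1,167],0],
  ],
)

```text
time_s: 16.97
eef_pos: [0.5602, 0.3373, 0.0309]
tcp_rot: [0.594, 0.804, 0.009, 0.01]
ft_force: [0.2, -0.1, -0.3]
grip_width: 0.06
```

```bash
python3 -c "
from h import *
go(.560,.338,.03,.3)
snap('wrist','w17.png')
"
```

```text
t 16.97 tcp [0.5602 0.3373 0.0309] yawY 0.298 grip 60.0 F [ 0.2 -0.1 -0.3] j6 0.08 tilt 0.027
shift mm [ 0.7 -0.1  0.9] twist -0.002
```

View pics/w17.png

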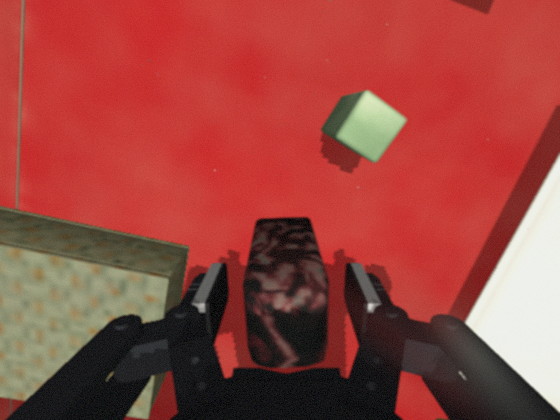

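Emit:
step_arm(
  targets=[
    [[0,0,0],0],
    [[0,0,0],0],
    [[0,0,0],0],
    [[0,0,0],0],
    [[0,0,0],0],
    [[0,0,0],0],
    [[0,0,0],0],
  ],
  claw=20,
  force=40,
)

```text
time_s: 17.6
eef_pos: [0.5622, 0.3383, 0.0347]
tcp_rot: [0.594, 0.804, 0.011, 0.011]
ft_force: [-2.2, -1.5, 6.1]
grip_width: 0.0336
```

Emit:
step_arm(
  targets=[
    [[0,0,-30],0],
    [[0,0,-70],0],
    [[0,0,-110],0],
    [[0,0,-150],0],
    [[0,0,-165],0],
    [[0,0,-165],0],
    [[0,0,-165],0],
  ],
)

```text
time_s: 18.18
eef_pos: [0.5572, 0.3378, 0.2004]
tcp_rot: [0.594, 0.804, 0.011, 0.012]
ft_force: [-0.8, -0.6, -3.3]
grip_width: 0.0336
```

```bash
python3 -c "
from h import *
go(.4871,-.2359,.2,-.306)
snap('wrist','w18.png')
"
```

```text
t 18.18 tcp [0.5572 0.3378 0.2004] yawY 0.299 grip 33.6 F [-0.8 -0.6 -3.3] j6 0.08 tilt 0.033
shift mm [-527.6 -235.9   -4.3] twist 0.605
```

View pics/w18.png

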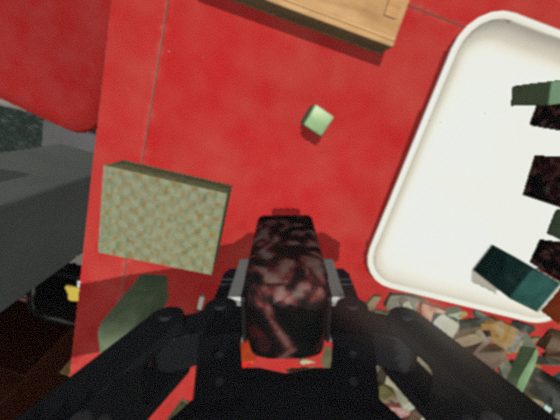

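Emit:
step_arm(
  targets=[
    [[-36,-16,0],0.06],
    [[-72,-32,0],0.12],
    [[-108,-48,0],0.18],
    [[-144,-64,0],0.24],
    [[-180,-80,0],0.3],
    [[-216,-96,0],0.36],
    [[-252,-112,0],0.42],
    [[-288,-128,0],0.48],
  ],
)

```text
time_s: 18.9
eef_pos: [0.5162, 0.023, 0.1928]
tcp_rot: [0.769, 0.639, 0.01, 0.006]
ft_force: [0.5, 0.4, -2.8]
grip_width: 0.0339
```

```bash
python3 -c "
from h import *
go(.4871,-.2359,.2,-.306)
"
```

```text
t 18.90 tcp [0.5162 0.023  0.1928] yawY -0.184 grip 33.9 F [ 0.5  0.4 -2.8] j6 0.00 tilt 0.023
shift mm [-259.8   18.9   -8.8] twist 0.122
```

Emit:
step_arm(
  targets=[
    [[-40,3,-7],0.05],
    [[-80,6,-7],0.1],
    [[-120,9,-7],0.122],
    [[-160,12,-7],0.122],
    [[-200,15,-7],0.122],
    [[-240,18,-7],0.122],
    [[-260,19,-7],0.122],
    [[-260,19,-7],0.122],
  ],
)

```text
time_s: 19.57
eef_pos: [0.4851, -0.2392, 0.1951]
tcp_rot: [0.808, 0.589, 0.009, 0.003]
ft_force: [-0.7, 1.0, -2.0]
grip_width: 0.0334
```

```bash
python3 -c "
from h import *
ci,_=snap('wrist','w19.png')
print(proj(ci,[[.4871,-.2359,.008],[.4668,-.3007,.008]]))
go(.4871,-.2359,.2,-.306)
go(.4871,-.2359,.067,-.306)
"
```

```text
[[283.69882675 188.38554386]
 [284.27629235 244.58557923]]
t 19.62 tcp [ 0.4854 -0.237   0.1951] yawY -0.310 grip 33.4 F [-0.9 -0.1 -3. ] j6 -0.37 tilt 0.020
shift mm [ 1.6  1.3 -4.9] twist -0.004
t 19.62 tcp [ 0.4854 -0.237   0.1951] yawY -0.310 grip 33.4 F [-0.9 -0.1 -3. ] j6 -0.37 tilt 0.020
shift mm [ -0.   -0.8 128.1] twist -0.004
```

View pics/w19.png

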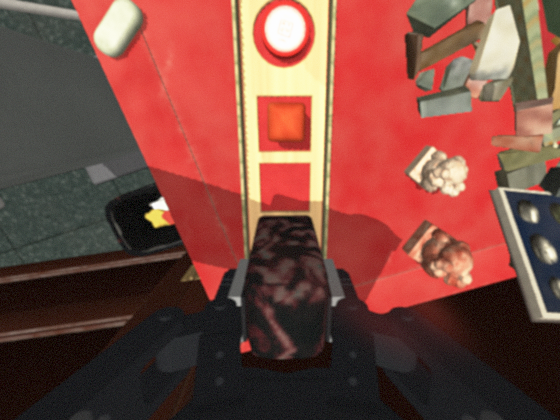

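Emit:
step_arm(
  targets=[
    [[1,0,35],0],
    [[0,0,70],0],
    [[0,0,100],0],
    [[0,-1,120],0],
    [[0,-1,135],0],
    [[0,-1,135],0],
    [[0,-1,135],0],
  ],
)

```text
time_s: 20.2
eef_pos: [0.4858, -0.2337, 0.0581]
tcp_rot: [0.807, 0.59, 0.009, 0.0]
ft_force: [0.5, 0.0, -3.3]
grip_width: 0.0337
```

```bash
python3 -c "
from h import *
ci,_=snap('wrist','w20.png')
go(.4871,-.2359,.040,-.306)
"
```

```text
t 20.25 tcp [ 0.4869 -0.2348  0.0597] yawY -0.309 grip 33.6 F [ 0.6 -0.7 -1.3] j6 -0.37 tilt 0.020
shift mm [-1.3  0.3 19.7] twist -0.003
```

View pics/w20.png

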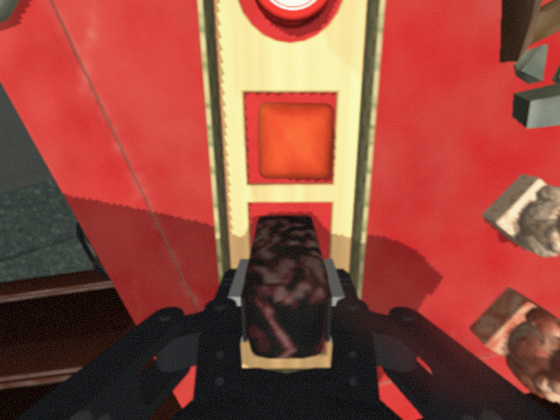

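Emit:
step_arm(
  targets=[
    [[-1,0,10],0],
    [[-1,0,18],0],
    [[-1,0,22],0],
    [[-1,0,22],0],
    [[-1,0,23],0],
  ],
)

```text
time_s: 20.67
eef_pos: [0.4873, -0.2356, 0.038]
tcp_rot: [0.807, 0.59, 0.009, 0.002]
ft_force: [-6.2, 4.0, 16.0]
grip_width: 0.0332
```

Emit:
step_arm(
  targets=[
    [[0,0,1],0],
    [[0,0,2],0],
    [[0,0,2],0],
  ],
)

```text
time_s: 20.92
eef_pos: [0.4874, -0.2356, 0.038]
tcp_rot: [0.807, 0.59, 0.009, 0.001]
ft_force: [-7.2, 4.4, 15.1]
grip_width: 0.0333
```

Emit:
step_arm(
  targets=[
    [[0,0,0],0],
    [[0,0,0],0],
    [[0,0,0],0],
    [[0,0,0],0],
  ],
  claw=46,
)

```text
time_s: 21.25
eef_pos: [0.4875, -0.2357, 0.038]
tcp_rot: [0.807, 0.59, 0.009, 0.001]
ft_force: [0.1, -0.3, 0.6]
grip_width: 0.046
```

Emit:
step_arm(
  targets=[
    [[0,0,-25],0],
    [[0,0,-60],0],
    [[0,0,-100],0],
    [[0,0,-140],0],
    [[0,0,-165],0],
    [[0,0,-165],0],
    [[0,0,-165],0],
  ],
)

```text
time_s: 21.83
eef_pos: [0.4857, -0.2379, 0.2047]
tcp_rot: [0.807, 0.59, 0.01, 0.003]
ft_force: [-0.4, 0.0, -0.1]
grip_width: 0.0456
```

```bash
python3 -c "
from h import *
ci,_=snap('wrist','w21.png')
go(.438,.15,.22,.3)
"
```

```text
t 21.88 tcp [ 0.4847 -0.2371  0.2026] yawY -0.308 grip 46.1 F [-0.2  0.4 -1.7] j6 -0.37 tilt 0.018
shift mm [ 354.9 -161.8  -14.6] twist -0.608
```

View pics/w21.png

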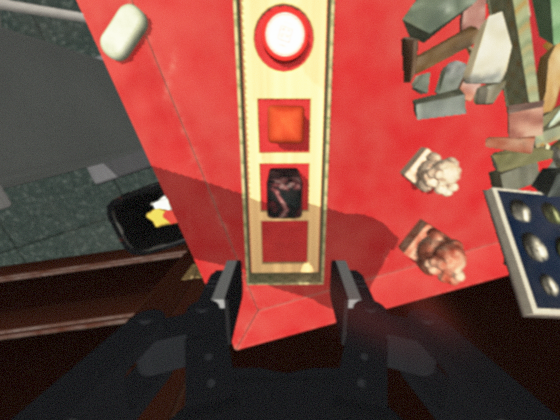

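Emit:
step_arm(
  targets=[
    [[36,-16,-4],-0.07],
    [[72,-32,-10],-0.14],
    [[108,-48,-14],-0.21],
    [[144,-65,-14],-0.28],
    [[180,-81,-14],-0.35],
    [[216,-98,-14],-0.42],
    [[252,-114,-14],-0.49],
    [[290,-132,-14],-0.55],
  ],
  claw=60,
)

```text
time_s: 22.55
eef_pos: [0.4449, 0.0804, 0.2165]
tcp_rot: [0.616, 0.788, 0.007, 0.002]
ft_force: [0.6, 0.8, -0.3]
grip_width: 0.0601
```

```bash
python3 -c "
from h import *
go(.438,.14,.22,.3)
"
```

```text
t 22.55 tcp [0.4449 0.0804 0.2165] yawY 0.244 grip 60.1 F [ 0.6  0.8 -0.3] j6 -0.33 tilt 0.015
shift mm [59.5  7.7 -3. ] twist -0.056
```

Emit:
step_arm(
  targets=[
    [[35,5,-3],-0.056],
    [[59,8,-3],-0.056],
    [[59,8,-3],-0.056],
    [[59,8,-3],-0.056],
    [[59,8,-3],-0.056],
  ],
)

```text
time_s: 22.97
eef_pos: [0.4377, 0.1391, 0.2183]
tcp_rot: [0.593, 0.805, 0.006, 0.001]
ft_force: [0.6, 0.1, 0.7]
grip_width: 0.0599
```

```bash
python3 -c "
from h import *
ci,im=snap('wrist','w22.png')
go(.438,.164,.055,.3)
print(proj(ci,[.438,.164,.094]))
a=im[90:250,200:380,::-1]; cv2.imwrite('pics/w22z.png',cv2.resize(a,None,fx=4,fy=3.5))
"
```

```text
t 23.02 tcp [0.438  0.1387 0.2187] yawY 0.299 grip 60.1 F [-0.6  0.3  0.8] j6 -0.25 tilt 0.013
shift mm [ 23.2   5.5 164. ] twist -0.001
[[292.31641065 181.38183908]]
```

View pics/w22.png

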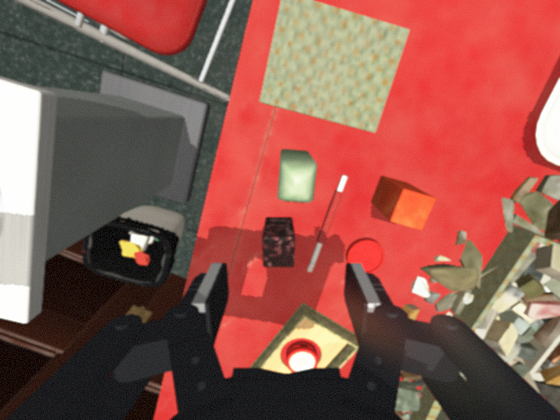

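View pics/w22z.png

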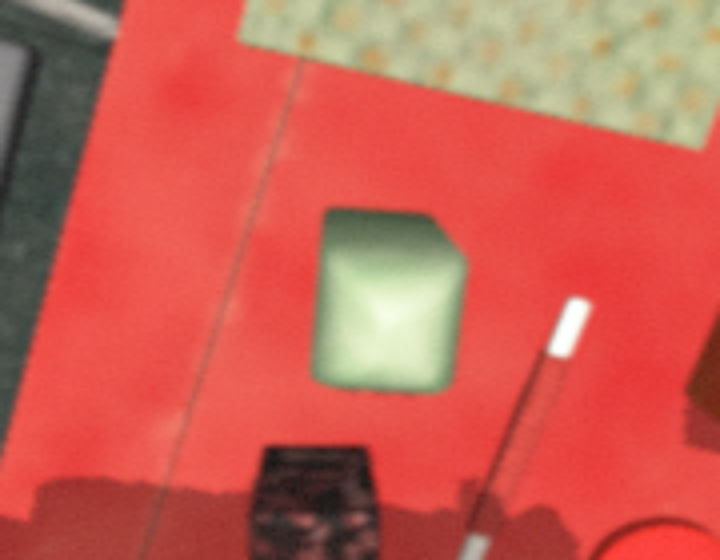

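```bash
python3 -c "
from h import *
ci=cams.camera_info('wrist')
t=lambda p:np.array(p)/[4,3.5]+[200,90]
n=ray(ci,t([(382,389)]),.09)[0]; f=ray(ci,t([(379,208)]),0)[0]; w=ray(ci,t([(317,320),(462,325)]),.092)
for y in (.25,):
  u=np.array([-np.sin(y),np.cos(y),0])
  print('near',n,'far base',f,'w',np.linalg.norm(w[1]-w[0]),'wmid',w.mean(0),'from near',n+.019*u,'from far',f-.019*u)
e=ray(ci,t([(328,208),(430,212)]),0); e=e[1]-e[0]; print(np.linalg.norm(e),np.arctan2(e[1],e[0]))
e=ray(ci,t([(313,375),(322,260)]),.092); e=e[1]-e[0]; print(np.arctan2(e[1],e[0])-np.pi/2)
"
```

```text
near [0.44726513 0.14587297 0.09      ] far base [0.43848722 0.18271663 0.        ] w 0.03281954077139392 wmid [0.44325355 0.16385475 0.092     ] from near [0.44256445 0.16428231 0.09      ] from far [0.44318789 0.1643073  0.        ]
0.029985653282128138 0.25342865855915614
0.22472590770978873
```

```bash
python3 -c "
from h import *
go(.443,.164,.056,.25)
"
```

```text
t 23.02 tcp [0.438  0.1387 0.2187] yawY 0.299 grip 60.1 F [-0.6  0.3  0.8] j6 -0.25 tilt 0.013
shift mm [ 21.7  10.3 163. ] twist 0.049
```

Emit:
step_arm(
  targets=[
    [[22,11,0],0.05],
    [[22,11,30],0.05],
    [[22,11,65],0.05],
    [[22,10,100],0.05],
    [[22,10,135],0.05],
    [[22,10,155],0.05],
    [[22,10,163],0.05],
    [[22,10,163],0.05],
  ],
)

```text
time_s: 23.68
eef_pos: [0.4412, 0.1629, 0.0538]
tcp_rot: [0.615, 0.789, 0.005, -0.001]
ft_force: [-0.5, -0.5, -0.2]
grip_width: 0.0597
```

```bash
python3 -c "
from h import *
snap('wrist','w23.png')
go(.443,.164,.056,.25)
"
```

```text
t 23.73 tcp [0.4426 0.1633 0.0557] yawY 0.247 grip 60.0 F [0.4 0.3 0.6] j6 -0.15 tilt 0.012
shift mm [ 0.6  0.5 -0.3] twist -0.003
```

View pics/w23.png

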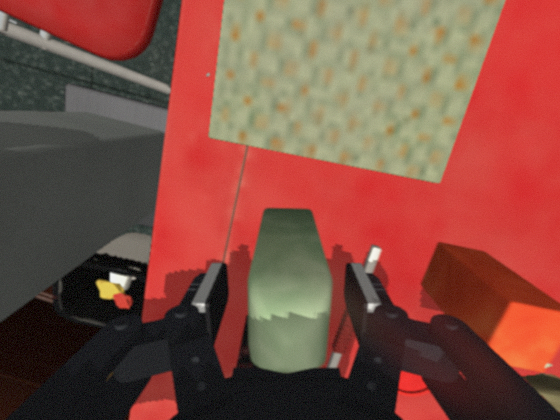

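Centred between the fingers (≈(289,290)). Close and lift.

Emit:
step_arm(
  targets=[
    [[0,0,0],0],
    [[0,0,0],0],
    [[0,0,0],0],
    [[0,0,0],0],
    [[0,0,0],0],
    [[0,0,0],0],
    [[0,0,0],0],
  ],
  claw=20,
  force=45,
)

```text
time_s: 24.32
eef_pos: [0.4438, 0.1631, 0.0576]
tcp_rot: [0.614, 0.789, 0.006, 0.002]
ft_force: [-2.2, -2.3, 6.1]
grip_width: 0.0337
```

Emit:
step_arm(
  targets=[
    [[0,0,-30],0],
    [[0,0,-70],0],
    [[0,0,-110],0],
    [[0,0,-150],0],
    [[0,0,-165],0],
    [[0,0,-165],0],
    [[0,0,-165],0],
  ],
)

```text
time_s: 24.9
eef_pos: [0.4421, 0.1618, 0.2231]
tcp_rot: [0.614, 0.789, 0.007, 0.002]
ft_force: [-0.3, 0.1, -3.9]
grip_width: 0.0333
```

```bash
python3 -c "
from h import *
snap('wrist','w24.png')
go(.4668,-.3007,.225,-.306)
"
```

```text
t 24.95 tcp [0.4411 0.1617 0.2212] yawY 0.248 grip 33.4 F [ 0.5  0.6 -4.6] j6 -0.14 tilt 0.012
shift mm [-454.5  -88.5   -7.3] twist 0.554
```

View pics/w24.png

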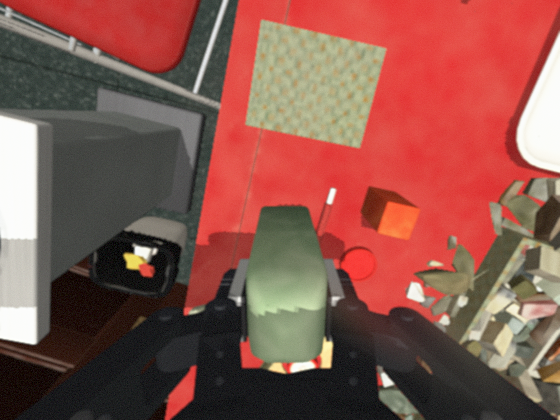

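Emit:
step_arm(
  targets=[
    [[-38,-7,-4],0.06],
    [[-76,-15,-4],0.12],
    [[-114,-22,-4],0.18],
    [[-152,-30,-4],0.24],
    [[-190,-37,-4],0.3],
    [[-228,-44,-4],0.36],
    [[-266,-52,-4],0.42],
    [[-300,-58,-4],0.48],
  ],
)

```text
time_s: 25.62
eef_pos: [0.4566, -0.1449, 0.2197]
tcp_rot: [0.785, 0.619, 0.005, -0.003]
ft_force: [0.9, -0.1, -2.9]
grip_width: 0.033
```

```bash
python3 -c "
from h import *
go(.4668,-.3007,.225,-.306)
"
```

```text
t 25.62 tcp [ 0.4566 -0.1449  0.2197] yawY -0.236 grip 33.0 F [ 0.9 -0.1 -2.9] j6 -0.32 tilt 0.011
shift mm [-149.1   46.3   -6.9] twist 0.07
```

Emit:
step_arm(
  targets=[
    [[-38,12,-5],0.03],
    [[-76,24,-5],0.06],
    [[-112,35,-5],0.07],
    [[-149,46,-5],0.07],
    [[-149,46,-5],0.07],
    [[-149,46,-5],0.07],
    [[-149,46,-5],0.07],
  ],
)

```text
time_s: 26.2
eef_pos: [0.4654, -0.2995, 0.2202]
tcp_rot: [0.807, 0.591, 0.004, -0.006]
ft_force: [0.2, 0.2, -2.8]
grip_width: 0.0337
```

```bash
python3 -c "
from h import *
ci,_=snap('wrist','w25.png')
print(proj(ci,[[.4668,-.3007,.008],[.4668,-.3007,.003],[.4871,-.2359,.089]]))
go(.4668,-.3007,.225,-.306)
go(.4668,-.3007,.085,-.306)
"
```

```text
[[287.86415917 187.93345278]
 [287.85825992 187.02623752]
 [287.89285414 132.32654466]]
t 26.25 tcp [ 0.4657 -0.299   0.2208] yawY -0.306 grip 33.3 F [ 0.5  0.9 -3.1] j6 -0.48 tilt 0.014
shift mm [-1.2  1.6 -4.2] twist 0.0
t 26.25 tcp [ 0.4657 -0.299   0.2208] yawY -0.306 grip 33.3 F [ 0.5  0.9 -3.1] j6 -0.48 tilt 0.014
shift mm [ -3.1   2.  135.7] twist 0.0
```

View pics/w25.png

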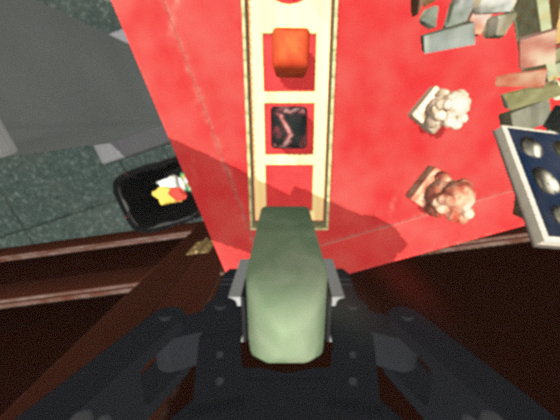

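Emit:
step_arm(
  targets=[
    [[-1,2,35],0],
    [[-2,2,70],0],
    [[-3,2,100],0],
    [[-3,2,115],0],
    [[-3,2,125],0],
    [[-3,2,125],0],
    [[-3,2,125],0],
  ],
)

```text
time_s: 26.83
eef_pos: [0.4672, -0.3002, 0.0961]
tcp_rot: [0.806, 0.592, 0.005, -0.005]
ft_force: [0.6, 0.3, -2.4]
grip_width: 0.0336
```

```bash
python3 -c "
from h import *
ci,_=snap('wrist','w26.png')
go(.4668,-.3007,.063,-.306)
"
```

```text
t 26.88 tcp [ 0.4677 -0.3009  0.0971] yawY -0.305 grip 33.5 F [-0.4  0.  -2.5] j6 -0.48 tilt 0.013
shift mm [-0.5 -0.9 34.1] twist 0.001
```

View pics/w26.png

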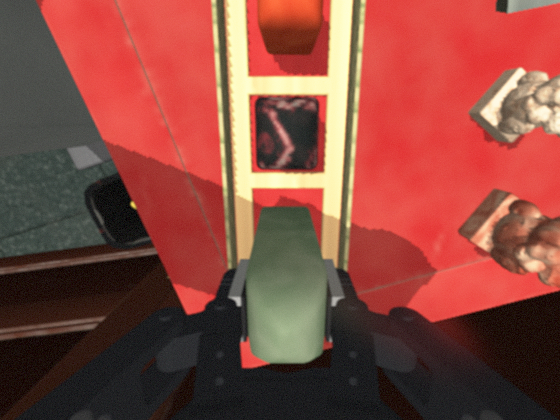

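Emit:
step_arm(
  targets=[
    [[0,-1,12],0],
    [[0,-1,23],0],
    [[0,-1,31],0],
    [[0,-1,34],0],
    [[0,-1,34],0],
    [[0,-1,34],0],
  ],
)

```text
time_s: 27.38
eef_pos: [0.4668, -0.3003, 0.0629]
tcp_rot: [0.806, 0.592, 0.005, -0.004]
ft_force: [0.1, 0.2, -3.7]
grip_width: 0.0339
```

Emit:
step_arm(
  targets=[
    [[0,0,1],0],
    [[0,0,2],0],
    [[0,0,2],0],
  ],
)

```text
time_s: 27.63
eef_pos: [0.4671, -0.3005, 0.0612]
tcp_rot: [0.806, 0.592, 0.005, -0.004]
ft_force: [-0.1, -0.1, -2.6]
grip_width: 0.0331
```

Emit:
step_arm(
  targets=[
    [[0,0,1],0],
    [[0,0,2],0],
    [[0,0,2],0],
  ],
)

```text
time_s: 27.88
eef_pos: [0.4672, -0.3006, 0.0611]
tcp_rot: [0.806, 0.592, 0.005, -0.004]
ft_force: [-5.2, 3.9, 9.9]
grip_width: 0.0333
```

Emit:
step_arm(
  targets=[
    [[0,0,0],0],
    [[0,0,0],0],
    [[0,0,0],0],
    [[0,0,0],0],
  ],
  claw=48,
)

```text
time_s: 28.22
eef_pos: [0.4673, -0.3008, 0.0612]
tcp_rot: [0.806, 0.592, 0.005, -0.004]
ft_force: [-1.0, -0.4, -0.4]
grip_width: 0.0478
```

Emit:
step_arm(
  targets=[
    [[0,0,-20],0],
    [[0,0,-55],0],
    [[0,0,-95],0],
    [[0,0,-135],0],
    [[0,0,-160],0],
    [[0,0,-160],0],
    [[0,0,-160],0],
  ],
)

```text
time_s: 28.8
eef_pos: [0.4677, -0.3035, 0.2231]
tcp_rot: [0.806, 0.592, 0.005, -0.002]
ft_force: [-0.5, -0.0, -0.9]
grip_width: 0.0478
```

```bash
python3 -c "
from h import *
ci,_=snap('wrist','w27.png')
go(.4,0,.25)
ci,im=snap('scene','s27.png')
cv2.imwrite('pics/s27z.png',cv2.resize(im[140:310,170:430,::-1],None,fx=3,fy=3))
ci,_=snap('top','t27.png')
"
```

```text
t 28.85 tcp [ 0.4668 -0.3026  0.2209] yawY -0.304 grip 48.3 F [-1.2  0.2 -0.8] j6 -0.48 tilt 0.012
shift mm [ 269.  -154.5  -25.7] twist 0
```

View pics/w27.png

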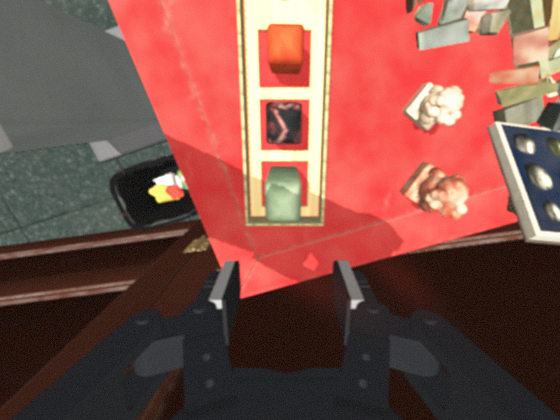

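View pics/s27z.png

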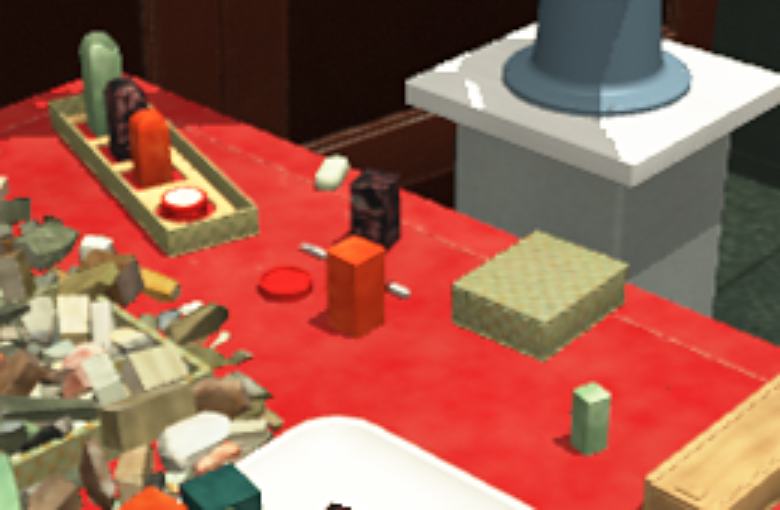

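View pics/t27.png

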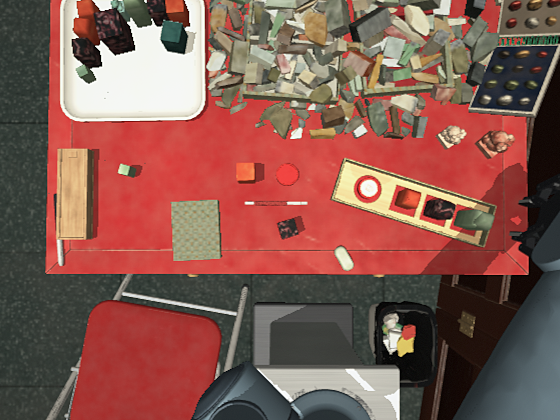

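```bash
python3 -c "
from h import *
ci=cams.camera_info('top'); im=cv2.imread('pics/t27.png')
m=np.zeros(im.shape[:2],'uint8'); m[170:208,350:388]=(im.min(2)>150)[170:208,350:388]
n,l,st,c=cv2.connectedComponentsWithStats(m)
k=1+np.argmax(st[1:,4]); p=ray(ci,c[k],.022)[0]; d=p[:2]-[.5331,-.091]
a=np.array([np.cos(1.2646),np.sin(1.2646)]); print('tin off box x,y mm',1000*d@a,1000*(d@[-a[1],a[0]]))
# flats: compare patches
o=cv2.imread('pics/top0.png')
for n_,(x,y,w) in dict(wide=(246,172,18),dark=(289,228,18),small=(128,170,14),open=(287,174,18)).items():
    t=o[y-w:y+w,x-w:x+w]; s=im[y-w-6:y+w+6,x-w-6:x+w+6]; r=cv2.matchTemplate(s,t,cv2.TM_CCOEFF_NORMED); print(n_,np.array(cv2.minMaxLoc(r)[3])-6,r.max())
# stones in wrist view, tops
cw=cams.camera_info('wrist')
t=lambda u,z:ray(cw,[u],z)[0][:2]
for nm,u,z,c0 in (('short',(286,42),.074,(.5077,-.1712)),('mid',(284,120),.08,(.4871,-.2359)),('tall',(283,203),.1,(.4668,-.3007))):
    d=t(u,z)-c0; print(nm,1000*d@a,1000*(d@[-a[1],a[0]]))
"
```

```text
tin off box x,y mm -2.3121796585116545 -0.24262277540359867
wide [0 0] 0.996766
dark [0 0] 0.999714
small [0 0] 0.9997075
open [0 0] 0.99208987
short 3.1931370200261524 0.6945418722372602
mid 8.077303884974992 2.215057297108196
tall 4.956121336258871 3.1064661044655915
```

```bash
python3 -c "
from workcell import robot,telemetry
s=telemetry.read_state(); print(s['time_s'],s['ft_force'])
print(robot.job_done())"
```

```text
28.95 [-0.21851734 -0.5305955   0.12206333]
the job is handed in; nothing more can be done
None
```

The gift set is packed and the job is handed in at about 29 s. The closed tin is right way up in the round recess, and the short, middle and tall round-topped stones stand in the square recesses in that order away from the tin.

**Final position checks:**

| Piece | Offset from recess centre (box x, y) |
|---|---|
| Tin | -2.3, -0.2 mm |
| Short stone | 3, 1 mm |
| Middle stone | 8, 2 mm |
| Tall stone | 5, 3 mm |

- **Middle stone:** its 8 mm comes from rough hand-picked points in an oblique wrist view. It disagrees with the gripper's position when I released it, which was within 1 mm of the recess centre. Either value is inside the 14 mm limit.
- **Seating:** each stone met the box floor with 10–16 N of contact force just before release, at heights that match the recess bottom. All four pieces look upright and seated in the last pictures.
- **Pieces left in place:** the flat-topped stones and the open tin show no shift at pixel level between the first and last top pictures.
- **Gripper:** it ended open, clear above the box, touching nothing.
- **Corrections on the way:** I re-gripped the tin twice to get a good hold height. The tool picked up a slight tilt during the job, up to 0.04 rad, and was back to 0.01 rad at the end.

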